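Weigh the mould from behind the cups

ROBOT

A 7-joint arm with a two-finger parallel gripper is mounted at the origin on a cart in front of the work surface, level with it; the furniture and walls round the work are solid. World frame = base frame: x ahead of the robot, y to its left, z up, the work surface at z = 0. Lengths are in m, angles in rad, forces in N, time in s.
With the tool pointing down it reaches from about 0.4 to 0.85 m from the base axis. Payload 4.5 kg.
Tool frame: the origin (TCP) lies where the fingers leave the gripper's body, on its centre line; the fingertips stand 64 mm ahead of it and the grasp point (between the pads) lies 45 mm ahead of it (arm.grip_point_offset is the distance from the TCP to the grasp point, in m); z points along the fingers, y is the direction in which the jaws open and shut (so a half turn about z gives the same grasp; the last joint's range is limited). The gripper opens to 88 mm and grips with 3 to 60 N. Pads are 18 mm wide; open, the fingers measure 123 mm over their backs; the gripper's body (75 mm by 187 mm) begins 45 mm behind the grasp point.
Start: joints at [-1.274, 0.689, -0.195, 1.565, 0.157, 0.902, -0.215], TCP at [0.162, 0.604, 0.303] pointing down, gripper open.
Joint ranges: [-3.01, 3.01], [-0.46, 2.08], [-1.47, 1.51], [0.13, 2.56], [-1, 4.14], [0.04, 2.09], [-2.66, 2.66]. Speed limits (rad/s): [2.57, 2.57, 3.14, 3.14, 3.14, 3.14, 3.14].

INTERFACE

Orientations are given as [roll, pitch, yaw] about the fixed x, y, z axes, in that order (R = Rz(yaw) Ry(pitch) Rx(roll)).
In Python, from bench import sensors, cams, close_job, arm gives the robot as it stands. The module is installed in compiled form; this text tells all that it offers.
- The arm moves only by the shell command python3 -m jog 'ROWS' [FORCE]. ROWS is JSON, one flat list of numbers, 7 for each row, row after row: the shift along the world's x, y, z in m, then the turn, a rotation vector about the world's x, y, z in degrees, then the finger opening in m, from 0 to 0.0881. In form: [x, y, z, wx, wy, wz, fingers, x, y, z, wx, wy, wz, fingers, ...]. A call has 1 to 20 rows; each row shifts and turns the pose as measured when the row begins; what a row does not reach is not made up. A row lasts 1/8 s, in which the tool goes at most 62.5 mm and 10.7 degrees, less where a joint would pass 70% of its speed; a pose out of reach is approached as far as the arm can. A call with a gripper value outside its range is refused whole. The fingers move at their own pace and stop on an object; FORCE is the grip in N (left out, the last holds). Time passes only in rows, so rows that do not move let the fingers close. It gives the time, the measured TCP pose, the force and the opening at its end, in the units of the state.
- sensors.get_obs(): the state, without advancing time (a new reading comes with each control period).
- cams.camera(name): name is "scene" or "top" or "wrist"; returns a dict with "pixels" (384x512x3 uint8, red, green, blue), "vertical_fov" (degrees; the focal length in pixels is half the picture's height over the tangent of half this angle, whatever the lens; pixels are square), "cx", "cy" (the principal point, pixels), "world_from_camera" (4x4, takes a point from camera to world coordinates). Camera axes: x right, y up, looking along -z (the intrinsics and any distortion apply to the point x, -y, -z); pixel columns grow to the right and rows downward; lengths in m; the calibration is good to about 2 mm. A picture is of the moment at which its call begins. There is no depth.
- close_job(): hands the job in, once; it reports no verdict.
Trained networks look in the newest picture that a camera, given by its name, has taken for a name from the list of things; names that differ only in an ending like _2 or _b are one class to them, and where a whole thing is asked for, a point or a joint stands for the part that bears it (a point fixed in the world has none). Each returns a list of dicts, best first, with "conf" (0 to 1); they miss things now and then, are a little off and sometimes report something else, mostly with a low value. They report only what shows in the picture. A call takes as long as a camera call.
- cams.look_for(camera, query): "extent" ([left, top, right, bottom] in pixels, round what is visible of it).
The state is a dict: "time": time; "q": joint angles; "qvel": joint speeds; "joint_efforts": joint torques, N m; "eef_pos": TCP position; "eef_rot": TCP orientation; "contact_force": force on the tool from outside, world axes, zero at the start; "torque": the same for the moment, N m; "opening": finger opening in m.
Only numpy, scipy, OpenCV 4.12 (cv2) and the standard library are available. Lean on these libraries where they do the work, as an engineer would, in place of code of your own. Each camera call takes 0.05 s, during which the arm holds its last target. There are 200 camera calls.

TASK

The plaster mould at the back of the ware board has to be weighed, but three cups stand round it. First set all three cups aside, upright, on the round bat; then, with the cups out of the way, lift out the mould and stand it the same way up in the middle of the scale's steel plate; then put each cup back upright in the very place on the ware board where it stood at the start. Leave the glaze jar and the stamp alone.

Things in the scene. Friction and masses are not known exactly. Their poses are not given: they have to be found in the camera images.
- ware_board: Fixed light wooden board, 180 mm (its x) by 230 mm (its y), 14 mm thick, with a 12 mm wide fence along its back (+x) edge that rises to 38 mm above the table and whose inner face is 76 mm from the middle. Origin: centre of its underside on the table; x points to the fence, y to its left. At the start the mould stands in the middle by the fence, one cup to its left, one to its right (about 12 mm between cup and mould), and one in front.
- round_bat: Fixed round plywood bat lying on the table, 230 mm across, 12.5 mm thick: the side area. Origin: centre of its underside. The three cups fit on it in a triangle, each about 65 mm from its middle. A cup counts as on it when the cup's axis is within 90 mm of the bat's centre.
- scale_plate (a point): Centre of the top face of the steel weighing plate of the flat white bench scale (fixed; scale 235 x 185 mm, plate 150 mm along x by 168 mm along y, top 42 mm above the table, display and buttons on its -x side). The plate does not give.
- cup_bisque: Pale unglazed (bisque) cup, open at the top, round, 65 mm across the rim, 67 mm tall, foot about 54 mm across; loose, upright. One of the three cups standing round the mould on the ware board (similar cups far back by the wall do not matter). Origin: centre of its underside, z up. Grasp round the outside of the wall.
- cup_dark: Dark brown cup, the shortest, open at the top, round, 62 mm across the rim, 59 mm tall, foot about 56 mm across; loose, upright. One of the three cups standing round the mould on the ware board (similar cups far back by the wall do not matter). Origin: centre of its underside, z up. Grasp round the outside of the wall.
- cup_glazed: Pale green glazed cup, the tallest, open at the top, round, 65 mm across the rim, 71 mm tall, foot about 48 mm across; loose, upright. One of the three cups standing round the mould on the ware board (similar cups far back by the wall do not matter). Origin: centre of its underside, z up. Grasp round the outside of the wall.
- sprig_mould: White plaster block with a round hollow in its top, 52 mm (its x) by 70 mm (its y) by 30 mm tall, loose, about 0.16 kg. Origin: centre of its underside, z up. Its long sides face the left and right cups: grasp it across the 52 mm once those cups are gone.
- glaze_jar: Bystander: round white glaze jar with a white screw lid, 54 mm across, 62 mm tall, loose, standing on the open table nearest the robot. Origin: centre of its underside. Not to be moved.
- stamp: Bystander: small wooden pattern stamp standing on end, 19 mm across, 54 mm tall, loose, at the far right beside a tall fixed wooden drawer chest (front and knobs about 0.70 m ahead of the robot's base; keep the arm clear of it). Origin: centre of its underside. Not to be moved.

How it is judged:
By the outcome, as a careful person would: the job done as asked, in the order asked, and still so for the second after the job is handed in, with the robot touching nothing.
It also fails if it takes over 152 s, if anything falls off the work surface, if the arm or the gripper's body presses on something with over 40 N, if the wrist force passes 120 N, or if a joint passes its speed limit or range.

## Working session

There is one attempt and no reset: what is moved stays moved. The work goes in short steps, Python scripts to look and compute and a shell command to move; the robot and the scene stay as the last step left them, time stands still between calls to the robot, and variables do not carry over. Pictures are saved under pics/ and viewed, about 12 in all and at most 16, crops included, and the job is handed in when it is done.

```bash
mkdir -p pics
cat > h.py <<'E'
import numpy as np, cv2
from bench import sensors, cams
def snap(n,f):
    c=cams.camera(n); cv2.imwrite(f'pics/{f}.png',c['pixels'][:,:,::-1]); return c
def foc(c): return c['pixels'].shape[0]/2/np.tan(np.radians(c['vertical_fov'])/2)
def ray(c,u,v):
    f=foc(c); T=np.array(c['world_from_camera']); d=T[:3,:3]@np.array([(u-c['cx'])/f,-(v-c['cy'])/f,-1]); return T[:3,3],d
def atz(c,u,v,z):
    o,d=ray(c,u,v); return (o+d*(z-o[2])/d[2])
def proj(c,P):
    f=foc(c); T=np.array(c['world_from_camera']); p=(np.asarray(P)-T[:3,3])@T[:3,:3]
    return np.stack([c['cx']-f*p[...,0]/p[...,2], c['cy']+f*p[...,1]/p[...,2]],-1)
E
python3 - <<'E'
from h import *
print(sensors.get_obs())
for n in ['scene','top','wrist']:
    c=snap(n,n+'0'); print(n,[k for k in c],c['vertical_fov'],c['cx'],c['cy'],np.round(c['world_from_camera'],3).tolist())
    if n=='wrist': continue
    for q in ['ware_board','round_bat','scale_plate','cup_bisque','cup_dark','cup_glazed','sprig_mould','glaze_jar','stamp']:
        print(q,[(np.round(d['extent']).tolist(),round(d['conf'],2)) for d in cams.look_for(n,q)[:3]])
E
```

```text
{'time': 0.0, 'q': array([-1.27421056,  0.6899865 , -0.19449094,  1.56633544,  0.15729116,
        0.90251537, -0.21506713]), 'qvel': array([ 1.86295870e-04, -5.52726547e-04, -4.90445948e-05,  5.69225076e-04,
        9.71733392e-04,  1.48886049e-04,  7.48125218e-04]), 'joint_efforts': array([ 2.22352724e-04, -5.27577817e+01, -1.26685783e+00, -1.53432530e+01,
       -5.26022469e-02,  6.52948205e-03,  1.73230951e-04]), 'eef_pos': array([0.16227326, 0.60303057, 0.30191006]), 'eef_rot': array([-3.13974290e+00,  1.44174035e-04,  2.87889998e+00]), 'contact_force': array([-1.02642884,  0.2993233 ,  0.13459149]), 'torque': array([ 0.04406414, -0.00757017,  0.05477102]), 'opening': 0.0879750890833157}
scene ['pixels', 'vertical_fov', 'cx', 'cy', 'world_from_camera'] 52.93629516336324 257.9611319684035 197.16990498814667 [[0.638, 0.434, -0.636, -0.197], [-0.77, 0.364, -0.524, -0.616], [0.005, 0.824, 0.567, 0.682], [0.0, 0.0, 0.0, 1.0]]
ware_board [([237.0, 167.0, 255.0, 193.0], 0.69), ([221.0, 170.0, 310.0, 228.0], 0.58)]
round_bat [([140.0, 155.0, 208.0, 196.0], 0.73)]
scale_plate [([278.0, 2
[... 792 characters left out ...]
0], 0.77), ([259.0, 196.0, 274.0, 214.0], 0.52)]
scale_plate [([324.0, 188.0, 380.0, 256.0], 0.83)]
cup_bisque [([256.0, 193.0, 278.0, 213.0], 0.55)]
cup_dark [([236.0, 178.0, 255.0, 200.0], 0.51)]
cup_glazed [([276.0, 167.0, 292.0, 187.0], 0.7)]
sprig_mould [([252.0, 169.0, 269.0, 188.0], 0.59), ([236.0, 177.0, 253.0, 198.0], 0.3)]
glaze_jar [([249.0, 238.0, 267.0, 254.0], 0.47), ([229.0, 159.0, 299.0, 220.0], 0.24)]
stamp [([313.0, 155.0, 318.0, 166.0], 0.39)]
wrist ['pixels', 'vertical_fov', 'cx', 'cy', 'world_from_camera'] 65.12122213948031 255.1760535399071 195.8623965067839 [[0.26, -0.925, -0.278, 0.091], [0.966, 0.249, 0.075, 0.622], [-0.0, -0.288, 0.958, 0.385], [0.0, 0.0, 0.0, 1.0]]
```

Run:
```python
import cv2,numpy as np
a=cv2.imread('pics/top0.png')[145:265,135:391]; a=cv2.resize(a,None,fx=3.1,fy=3.1,interpolation=cv2.INTER_CUBIC)
b=cv2.imread('pics/scene0.png')[160:230,200:320]; b=cv2.resize(b,None,fx=6.4,fy=6.4,interpolation=cv2.INTER_CUBIC)
cv2.imwrite('pics/a.png',a);cv2.imwrite('pics/b.png',b)
```

```text
(no output)
```

View pics/a.png

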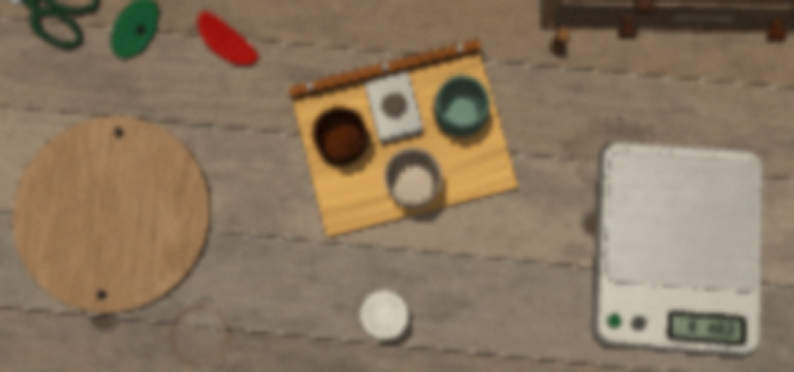

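View pics/scene0.png

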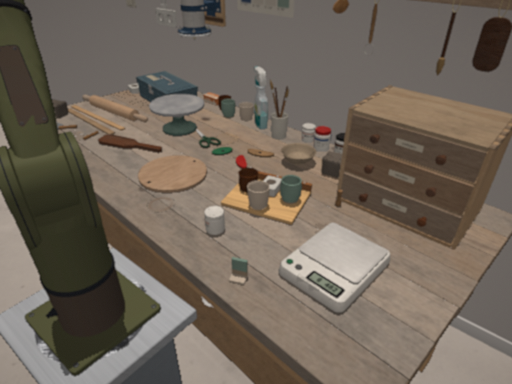

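Run:
```python
from h import *
c=cams.camera('top')
def p(n,x,y,z): print(n,np.round(atz(c,x/3.1+135-.3,y/3.1+145-.3,z),3))
for a in [('bFL',328,236,.014),('bFR',518,185,.014),('bBL',292,95,.038),('bBR',480,43,.038),('bat',112,213,.0125),('batL',13,213,.0125),('batR',210,213,.0125),
 ('pl',608,145,.042),('pl',758,155,.042),('pl',603,280,.042),('pl',757,292,.042),('dark',341,137,.073),('green',462,105,.085),('bisque',415,178,.081),('mould',395,108,.044),('jar',385,314,.062),('stamp',560,40,.03),('card',0,0,0)]: p(*a)
```

```text
bFL [0.464 0.071 0.014]
bFR [ 0.524 -0.148  0.014]
bBL [0.624 0.114 0.038]
bBR [ 0.688 -0.104  0.038]
bat [0.489 0.321 0.012]
batL [0.488 0.436 0.012]
batR [0.49  0.208 0.012]
pl [ 0.566 -0.248  0.042]
pl [ 0.556 -0.417  0.042]
pl [ 0.413 -0.238  0.042]
pl [ 0.401 -0.408  0.042]
dark [0.567 0.054 0.073]
green [ 0.602 -0.08   0.085]
bisque [ 0.52  -0.029  0.081]
mould [ 0.608 -0.006  0.044]
jar [0.373 0.003 0.062]
stamp [ 0.694 -0.198  0.03 ]
card [0.751 0.476 0.   ]
```

```bash
python3 -m jog '[0.0255,-0.039,0,0,0,1.9,0.088,0.0255,-0.039,0,0,0,1.9,0.088,0.0255,-0.039,0,0,0,1.9,0.088,0.0255,-0.039,0,0,0,1.9,0.088,0.0255,-0.039,0,0,0,1.9,0.088,0.0255,-0.039,0,0,0,1.9,0.088,0.0255,-0.039,0,0,0,1.9,0.088,0.0255,-0.039,0,0,0,1.9,0.088,0.0255,-0.039,0,0,0,1.9,0.088,0.0255,-0.039,0,0,0,1.9,0.088,0.0255,-0.039,0,0,0,1.9,0.088,0.0255,-0.039,0,0,0,1.9,0.088,0.0255,-0.039,0,0,0,1.9,0.088,0.0255,-0.039,0,0,0,1.9,0.088,0.0255,-0.039,0,0,0,1.9,0.088,0.0255,-0.039,0,0,0,1.9,0.088]'
```

```text
time: 3.1
eef_pos: [0.5802, -0.0368, 0.3054]
eef_rot: [3.134, 0.006, -2.849]
contact_force: [-0.2, 0.5, -0.6]
opening: 0.0881
```

Run:
```python
from h import *
s=sensors.get_obs(); print(s['eef_pos'],s['eef_rot'],s['qvel'].round(3))
c=snap('wrist','w1'); print(np.round(c['world_from_camera'],4).tolist())
for q in ['cup_bisque','cup_dark','cup_glazed','sprig_mould','ware_board']:
    print(q,[(np.round(d['extent'],1).tolist(),round(d['conf'],2)) for d in cams.look_for('wrist',q)[:2]])
```

```text
[ 0.58019452 -0.03684049  0.30540747] [ 3.13369984  0.0062255  -2.8492761 ] [ 0.564  0.301 -0.097 -0.667  0.081  0.404  0.87 ]
[[-0.2881, -0.9161, -0.2788, 0.5088], [0.9576, -0.2734, -0.0912, -0.0594], [0.0073, -0.2933, 0.956, 0.3876], [0.0, 0.0, 0.0, 1.0]]
cup_bisque [([250.6, 97.3, 315.1, 165.6], 0.85)]
cup_dark [([304.4, 160.7, 368.6, 220.1], 0.69)]
cup_glazed [([178.3, 155.4, 240.0, 223.6], 0.73), ([319.8, 0.2, 379.4, 26.8], 0.32)]
sprig_mould [([249.9, 169.0, 295.5, 227.6], 0.86)]
ware_board [([177.6, 95.2, 372.8, 242.0], 0.58)]
```

View pics/w1.png

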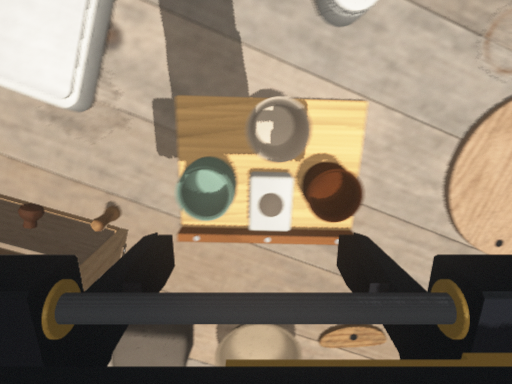

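```bash
python3 -m jog '[0,0,0,0,0,-0.5,0.088,0,0,0,0,0,0,0.088,0,0,0,0,0,0,0.088,0,0,0,0,0,0,0.088]'
python3 - <<'E'
from h import *
import pickle
s=sensors.get_obs(); print(s['eef_pos'],s['eef_rot'],s['qvel'].round(3))
c=snap('wrist','w2'); pickle.dump(c,open('w2.pkl','wb'))
im=cv2.imread('pics/w2.png'); cv2.imwrite('pics/w2c.png',cv2.resize(im[70:250,150:390],None,fx=3.3,fy=3.3,interpolation=cv2.INTER_CUBIC))
for q,z in [('cup_bisque',.081),('cup_dark',.073),('cup_glazed',.085),('sprig_mould',.044)]:
    for d in cams.look_for('wrist',q)[:1]:
        e=d['extent'];print(q,np.round(e,1),atz(c,(e[0]+e[2])/2,(e[1]+e[3])/2,z).round(4))
E
```

```text
time: 3.9
eef_pos: [0.5778, -0.0304, 0.3059]
eef_rot: [3.132, 0.006, -2.852]
contact_force: [0.3, -1.0, -0.5]
opening: 0.0882
[ 0.57783153 -0.03036441  0.30591276] [ 3.13198064  0.0055698  -2.85194141] [-0.003 -0.001 -0.    -0.     0.001  0.     0.   ]
cup_bisque [241.9  96.5 307.1 165. ] [ 0.5249 -0.0243  0.081 ]
cup_dark [298.7 162.5 361.2 221.3] [0.5706 0.0546 0.073 ]
cup_glazed [169.5 155.7 235.3 224. ] [ 0.604  -0.0786  0.085 ]
sprig_mould [245.  169.6 288.6 228.9] [ 0.6067 -0.0052  0.044 ]
```

View pics/w2c.png

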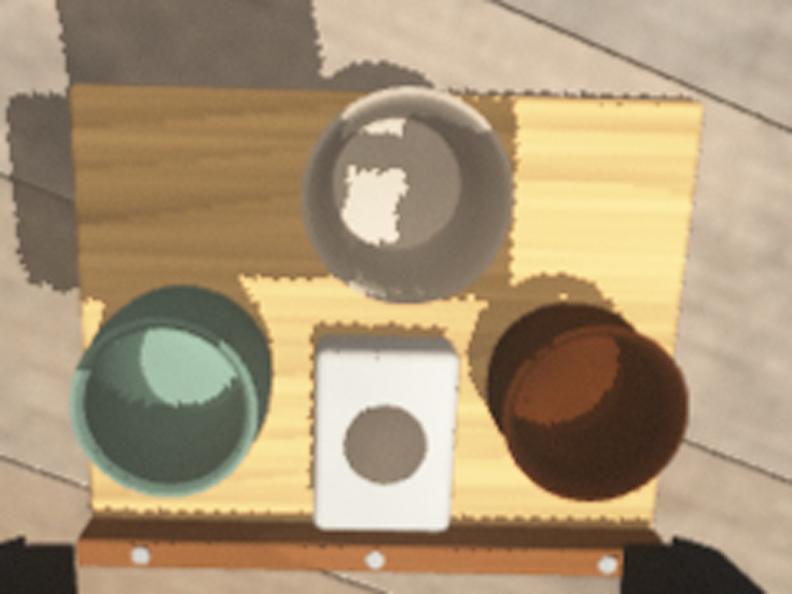

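```bash
cat > ov.py <<'E'
from h import *
import pickle
c=pickle.load(open('w2.pkl','rb')); k=3.3
im=cv2.imread('pics/w2c.png')
def pt(x,y): return (x+.5)/k-.5+150,(y+.5)/k-.5+70
def draw(P,col):
    q=(proj(c,np.array(P))-[150,70]+.5)*k-.5; cv2.polylines(im,[np.round(q*8).astype(int)],True,col,1,cv2.LINE_AA,3)
t=np.linspace(0,2*np.pi,90)
def circ(x,y,z,r,col): draw(np.c_[x+r*np.cos(t),y+r*np.sin(t),0*t+z],col)
for n,(u,v),z,r,rf,col in [('green',(164,406),.085,.0325,.024,(255,0,255)),('dark',(595,413),.073,.031,.028,(255,255,0)),('bisque',(408,194),.081,.0325,.027,(0,0,255))]:
    p=atz(c,*pt(u,v),z); print(n,p.round(4)); circ(p[0],p[1],z,r,col); circ(p[0],p[1],.014,rf,col)
# board corners
for n,u,v in [('FR',72,84),('FL',704,100)]: print(n,atz(c,*pt(u,v),.014).round(4))
for n,u,v in [('fBR',78,567),('fBL',622,575)]: print(n,atz(c,*pt(u,v),.038).round(4))
for n,u,v in [('mould',314,350),('',460,352),('',450,531),('',316,528)]: print(n,atz(c,*pt(u,v),.044).round(4))
a=np.radians(15.4); B=np.array([.573,-.0155]); R=np.array([[np.cos(a),-np.sin(a)],[np.sin(a),np.cos(a)]])
draw([[*(B+R@np.array(q)),.014] for q in [(-.09,-.115),(-.09,.115),(.076,.115),(.076,-.115)]],(0,255,0))
cv2.imwrite('pics/ov.png',im)
E
python3 ov.py
```

```text
green [ 0.6079 -0.0809  0.085 ]
dark [0.5737 0.0558 0.073 ]
bisque [ 0.5231 -0.0261  0.081 ]
FR [ 0.5242 -0.1469  0.014 ]
FL [0.4647 0.072  0.014 ]
fBR [ 0.6961 -0.1019  0.038 ]
fBL [0.64   0.1014 0.038 ]
mould [ 0.5863 -0.0385  0.044 ]
 [0.5723 0.0115 0.044 ]
 [0.6389 0.0298 0.044 ]
 [ 0.652  -0.0189  0.044 ]
```

View pics/ov.png

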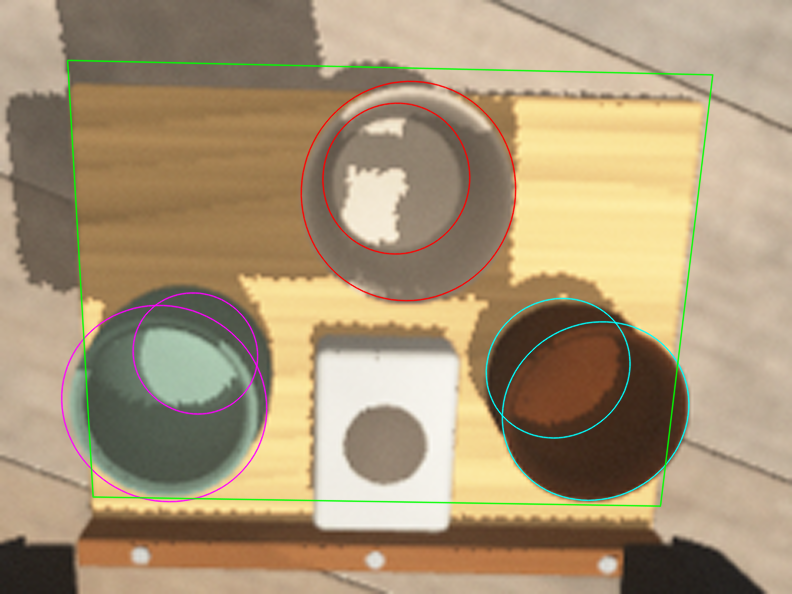

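```bash
cat > to.py <<'E'
import sys,numpy as np
from scipy.spatial.transform import Rotation as R
from bench import sensors
# target grasp point x y z, tool yaw deg -> world shift (m) and rotvec (deg)
x,y,z,yaw=map(float,sys.argv[1:5]); s=sensors.get_obs()
Rt=R.from_euler('xyz',[180,0,yaw],degrees=True); Rc=R.from_euler('xyz',s['eef_rot'])
print('shift',np.round(np.array([x,y,z+.045])-s['eef_pos'],4),'rot',np.round((Rt*Rc.inv()).as_rotvec(degrees=True),2),'force',s['contact_force'].round(1),'open',round(s['opening'],4),'t',round(s['time'],2),'q7',s['q'][[0,6]].round(2))
E
python3 to.py .5231 -.0261 .060 195.2
```

```text
shift [-0.0548  0.0046 -0.2008] rot [-0.62  0.15 -1.36] force [ 0.5  0.2 -0.7] open 0.088 t 4.15 q7 [0.24 1.51]
```

```bash
python3 -m jog '[-0.02,0.0015,-0.01,-0.2,0,-0.5,0.088,-0.02,0.0015,-0.02,-0.2,0.1,-0.5,0.088,-0.015,0.0015,-0.02,-0.2,0,-0.4,0.088,0,0,-0.02,0,0,0,0.088,0,0,-0.02,0,0,0,0.088,0,0,-0.02,0,0,0,0.088,0,0,-0.01,0,0,0,0.088,0,0,0,0,0,0,0.088,0,0,0,0,0,0,0.088]'; python3 to.py .5231 -.0261 .060 195.2
```

```text
time: 5.28
eef_pos: [0.523, -0.0266, 0.184]
eef_rot: [-3.141, 0.006, -2.88]
contact_force: [-0.2, -0.7, -0.0]
opening: 0.0878
shift [ 0.0001  0.0005 -0.079 ] rot [-0.04  0.35  0.2 ] force [-0.2 -0.7 -0. ] open 0.0878 t 5.28 q7 [0.15 1.33]
```

```bash
python3 -m jog '[0,0,-0.02,0,0.2,0.1,0.088,0,0,-0.02,0,0.1,0.1,0.088,0,0,-0.02,0,0,0,0.088,0,0,-0.012,0,0,0,0.088,0,0,-0.005,0,0,0,0.088,0,0,0,0,0,0,0.088]'; python3 to.py .5231 -.0261 .060 195.2; python3 -m jog '[0,0,0,0,0,0,0.05,0,0,0,0,0,0,0.05,0,0,0,0,0,0,0.05,0,0,0,0,0,0,0.05,0,0,0,0,0,0,0.05,0,0,0,0,0,0,0.05]' 15;  python3 to.py .5231 -.0261 .060 195.2
```

```text
time: 6.02
eef_pos: [0.5266, -0.0266, 0.1091]
eef_rot: [-3.14, 0.011, -2.877]
contact_force: [-0.2, -0.1, -0.7]
opening: 0.0881
shift [-0.0035  0.0005 -0.0041] rot [-0.08  0.63  0.05] force [-0.2 -0.1 -0.7] open 0.0881 t 6.03 q7 [0.09 1.26]
time: 6.78
eef_pos: [0.5271, -0.0267, 0.1104]
eef_rot: [-3.14, 0.013, -2.878]
contact_force: [-0.8, -0.6, -1.1]
opening: 0.062
shift [-0.004   0.0006 -0.0054] rot [-0.1   0.74  0.07] force [-0.8 -0.6 -1.1] open 0.062 t 6.78 q7 [0.09 1.26]
```

```bash
python3 -m jog '[0,0,0.01,0,0,0,0.05,0,0,0.03,0,0,0,0.05,0,0,0.04,0,0,0,0.05,-0.01,0.035,0.04,0,0,0,0.05,-0.01,0.035,0,0,0,0,0.05,-0.01,0.035,0,0,0,0,0.05,-0.01,0.035,0,0,0,0,0.05,-0.01,0.035,0,0,0,0,0.05,-0.01,0.035,0,0,0,0,0.05,-0.01,0.035,0,0,0,0,0.05,-0.01,0.035,0,0,0,0,0.05,-0.01,0.035,0,0,0,0,0.05,-0.01,0.025,0,0,0,0,0.05,0,0,0,0,0,0,0.05,0,0,0,0,0,0,0.05]' 15;  python3 to.py .424 .321 .065 195.2
```

```text
time: 8.65
eef_pos: [0.4214, 0.3202, 0.2426]
eef_rot: [-3.139, 0.018, -2.881]
contact_force: [0.7, 0.0, -1.1]
opening: 0.0621
shift [ 0.0026  0.0008 -0.1326] rot [-0.1   1.02  0.3 ] force [ 0.7  0.  -1.1] open 0.0621 t 8.65 q7 [-0.56  0.75]
```

```bash
python3 -m jog '[0.002,0.001,-0.03,0,0.2,0.1,0.05,0,0,-0.04,0,0.1,0.1,0.05,0,0,-0.03,0,0,0,0.05,0,0,-0.02,0,0,0,0.05,0,0,-0.005,0,0,0,0.05,0,0,0,0,0,0,0.05]' 15;  python3 to.py .424 .321 .065 195.2
```

```text
time: 9.4
eef_pos: [0.4291, 0.3122, 0.1163]
eef_rot: [-3.135, 0.016, -2.891]
contact_force: [-0.2, 0.1, -1.1]
opening: 0.0623
shift [-0.0051  0.0088 -0.0063] rot [0.11 0.99 0.85] force [-0.2  0.1 -1.1] open 0.0623 t 9.4 q7 [-0.63  0.67]
```

```bash
python3 -m jog '[-0.005,0.008,0,0,0.2,0.5,0.05,0,0,-0.003,0,0,0,0.05,0,0,-0.002,0,0,0,0.05,0,0,-0.001,0,0,0,0.05,0,0,0,0,0,0,0.05]' 15;  python3 to.py .424 .321 .065 195.2
```

```text
time: 10.02
eef_pos: [0.4248, 0.3215, 0.1123]
eef_rot: [-3.138, 0.016, -2.882]
contact_force: [0.2, -0.3, -1.7]
opening: 0.0625
shift [-0.0008 -0.0005 -0.0023] rot [-0.06  0.95  0.34] force [ 0.2 -0.3 -1.7] open 0.0625 t 10.03 q7 [-0.65  0.66]
```

```bash
python3 -m jog '[0,0,-0.002,0,0,0,0.05,0,0,-0.002,0,0,0,0.05,0,0,-0.001,0,0,0,0.05,0,0,0,0,0,0,0.05]' 15;  python3 to.py .424 .321 .065 195.2
```

```text
time: 10.52
eef_pos: [0.4251, 0.3215, 0.109]
eef_rot: [-3.138, 0.018, -2.882]
contact_force: [-0.0, -0.2, -1.3]
opening: 0.0621
shift [-0.0011 -0.0005  0.001 ] rot [-0.09  1.05  0.34] force [-0.  -0.2 -1.3] open 0.0621 t 10.53 q7 [-0.65  0.66]
```

```bash
python3 -m jog '[0,0,-0.0015,0,0,0,0.05,0,0,-0.001,0,0,0,0.05,0,0,0,0,0,0,0.05]' 15;  python3 to.py .424 .321 .065 195.2
```

```text
time: 10.9
eef_pos: [0.4252, 0.3216, 0.1089]
eef_rot: [-3.138, 0.02, -2.882]
contact_force: [-0.4, 0.7, -1.1]
opening: 0.0618
shift [-0.0012 -0.0006  0.0011] rot [-0.12  1.16  0.33] force [-0.4  0.7 -1.1] open 0.0618 t 10.9 q7 [-0.65  0.65]
```

```bash
python3 -m jog '[0,0,0,0,0,0,0.088,0,0,0,0,0,0,0.088,0,0,0,0,0,0,0.088,0,0,0,0,0,0,0.088]';  python3 to.py .424 .321 .065 195.2; python3 -m jog '[0,0,0.02,0,0,0,0.088,0,0,0.04,0,0,0,0.088,0,0,0.05,0,0,0,0.088,0,0,0.03,0,0,0,0.088,0,0,0,0,0,0,0.088,0,0,0,0,0,0,0.088]'; python3 to.py .5737 .0558 .065 105.2
```

```text
time: 11.4
eef_pos: [0.4255, 0.3217, 0.1082]
eef_rot: [-3.138, 0.02, -2.882]
contact_force: [0.2, 0.3, -0.4]
opening: 0.0882
shift [-0.0015 -0.0007  0.0018] rot [-0.13  1.16  0.35] force [ 0.2  0.3 -0.4] open 0.0882 t 11.4 q7 [-0.65  0.65]
time: 12.15
eef_pos: [0.4245, 0.3206, 0.2507]
eef_rot: [-3.137, 0.017, -2.882]
contact_force: [0.4, 0.3, -0.1]
opening: 0.0884
shift [ 0.1492 -0.2648 -0.1407] rot [  0.83   0.8  -89.66] force [ 0.4  0.3 -0.1] open 0.0884 t 12.15 q7 [-0.55  0.75]
```

```bash
python3 -m jog '[0.0124,-0.022,0,0,0,-7.5,0.088,0.0124,-0.022,0,0,0,-7.5,0.088,0.0124,-0.022,0,0,0,-7.5,0.088,0.0124,-0.022,0,0,0,-7.5,0.088,0.0124,-0.022,0,0,0,-7.5,0.088,0.0124,-0.022,0,0,0,-7.5,0.088,0.0124,-0.022,0,0,0,-7.5,0.088,0.0124,-0.022,0,0,0,-7.5,0.088,0.0124,-0.022,0,0,0,-7.5,0.088,0.0124,-0.022,0,0,0,-7.5,0.088,0.0124,-0.022,0,0,0,-7.5,0.088,0.0124,-0.022,0,0,0,-5,0.088,0,0,0,0,0,0,0.088,0,0,0,0,0,0,0.088]'; python3 to.py .5737 .0558 .057 105.2
```

```text
time: 13.9
eef_pos: [0.5682, 0.0459, 0.2304]
eef_rot: [-3.106, 0.005, 1.83]
contact_force: [-0.4, 0.5, -0.2]
opening: 0.088
shift [ 0.0055  0.0099 -0.1284] rot [ 0.83 -1.91  0.34] force [-0.4  0.5 -0.2] open 0.088 t 13.9 q7 [-0.21  0.16]
```

```bash
python3 -m jog '[0.0055,0.01,-0.01,0.8,-1.9,0.3,0.088,0,0,-0.02,0,0,0,0.088,0,0,-0.02,0,0,0,0.088,0,0,-0.01,0,0,0,0.088,0,0,0,0,0,0,0.088]'; python3 to.py .5737 .0558 .060 105.2
```

```text
time: 14.52
eef_pos: [0.5716, 0.063, 0.169]
eef_rot: [3.141, -0.005, 1.849]
contact_force: [1.0, 0.5, -0.2]
opening: 0.0882
shift [ 0.0021 -0.0072 -0.064 ] rot [-0.28 -0.04 -0.73] force [ 1.   0.5 -0.2] open 0.0882 t 14.53 q7 [-0.22  0.17]
```

```bash
python3 -m jog '[0.002,-0.007,0,-0.2,0,-0.7,0.088,0,0,-0.01,0,0,0,0.088,0,0,-0.02,0,0,0,0.088,0,0,-0.015,0,0,0,0.088,0,0,0,0,0,0,0.088]'; python3 to.py .5737 .0558 .060 105.2
```

```text
time: 15.15
eef_pos: [0.575, 0.0554, 0.1238]
eef_rot: [3.138, -0.001, 1.836]
contact_force: [0.3, -0.3, -0.5]
opening: 0.088
shift [-0.0013  0.0004 -0.0188] rot [-0.09  0.19  0.02] force [ 0.3 -0.3 -0.5] open 0.088 t 15.15 q7 [-0.2   0.17]
```

```bash
python3 -m jog '[-0.0015,0,-0.01,0,0,0,0.088,0,0,-0.007,0,0,0,0.088,0,0,-0.002,0,0,0,0.088,0,0,0,0,0,0,0.088]'; python3 to.py .5737 .0558 .060 105.2; python3 -m jog '[0,0,0,0,0,0,0.05,0,0,0,0,0,0,0.05,0,0,0,0,0,0,0.05,0,0,0,0,0,0,0.05,0,0,0,0,0,0,0.05]' 15;  python3 to.py .5737 .0558 .060 105.2
```

```text
time: 15.65
eef_pos: [0.574, 0.0555, 0.1043]
eef_rot: [3.136, -0.0, 1.836]
contact_force: [0.2, 0.5, -0.4]
opening: 0.0878
shift [-0.0003  0.0003  0.0007] rot [-0.1   0.28  0.02] force [ 0.2  0.5 -0.4] open 0.0878 t 15.65 q7 [-0.2   0.17]
time: 16.27
eef_pos: [0.5745, 0.0556, 0.1049]
eef_rot: [3.135, -0.0, 1.836]
contact_force: [-0.0, 0.5, -1.1]
opening: 0.061
shift [-0.0008  0.0002  0.0001] rot [-0.11  0.36  0.02] force [-0.   0.5 -1.1] open 0.061 t 16.27 q7 [-0.2   0.17]
```

```bash
python3 -m jog '[0,0,0.01,0,0,0,0.05,0,0,0.03,0,0,0,0.05,0,0,0.04,0,0,0,0.05,-0.005,0.032,0.04,0,0,0,0.05,-0.005,0.032,0,0,0,0,0.05,-0.005,0.032,0,0,0,0,0.05,-0.005,0.032,0,0,0,0,0.05,-0.005,0.032,0,0,0,0,0.05,-0.005,0.032,0,0,0,0,0.05,-0.005,0.032,0,0,0,0,0.05,-0.005,0.032,0,0,0,0,0.05,-0.005,0.032,0,0,0,0,0.05,-0.008,0.03,0,0,0,0,0.05,0,0,0,0,0,0,0.05,0,0,0,0,0,0,0.05]' 15;  python3 to.py .5215 .377 .059 105.2
```

```text
time: 18.15
eef_pos: [0.5162, 0.3807, 0.2371]
eef_rot: [3.133, -0.001, 1.832]
contact_force: [0.7, -1.4, -1.5]
opening: 0.0606
shift [ 0.0053 -0.0037 -0.1331] rot [-0.18  0.46  0.23] force [ 0.7 -1.4 -1.5] open 0.0606 t 18.15 q7 [-0.79 -0.31]
```

```bash
python3 -m jog '[0.005,-0.004,-0.02,0,0,0,0.05,0,0,-0.03,0,0,0,0.05,0,0,-0.03,0,0,0,0.05,0,0,-0.02,0,0,0,0.05,0,0,-0.01,0,0,0,0.05,0,0,0,0,0,0,0.05]' 15;  python3 to.py .5215 .377 .059 105.2
```

```text
time: 18.9
eef_pos: [0.5248, 0.3655, 0.1193]
eef_rot: [3.136, 0.006, 1.82]
contact_force: [-0.4, 0.6, -1.9]
opening: 0.0601
shift [-0.0033  0.0115 -0.0153] rot [0.27 0.41 0.9 ] force [-0.4  0.6 -1.9] open 0.0601 t 18.9 q7 [-0.75 -0.28]
```

```bash
python3 -m jog '[-0.003,0.011,0,0.2,0.2,0.8,0.05,0,0,-0.008,0,0,0,0.05,0,0,-0.005,0,0,0,0.05,0,0,-0.002,0,0,0,0.05,0,0,0,0,0,0,0.05]' 20;  python3 to.py .5215 .377 .059 105.2
```

```text
time: 19.52
eef_pos: [0.5228, 0.378, 0.1054]
eef_rot: [3.135, 0.0, 1.836]
contact_force: [-0.7, -0.5, -1.0]
opening: 0.0605
shift [-0.0013 -0.001  -0.0014] rot [-0.09  0.38  0.02] force [-0.7 -0.5 -1. ] open 0.0605 t 19.52 q7 [-0.76 -0.28]
```

```bash
python3 -m jog '[0,0,-0.002,0,0,0,0.05,0,0,-0.0015,0,0,0,0.05,0,0,0,0,0,0,0.05]' 20;  python3 to.py .5215 .377 .059 105.2;  python3 -m jog '[0,0,0,0,0,0,0.088,0,0,0,0,0,0,0.088,0,0,0,0,0,0,0.088,0,0,0,0,0,0,0.088]';  python3 to.py .5215 .377 .059 105.2; python3 -m jog '[0,0,0.02,0,0,0,0.088,0,0,0.04,0,0,0,0.088,0,0,0.05,0,0,0,0.088,0,0,0.03,0,0,0,0.088,0,0,0,0,0,0,0.088,0,0,0,0,0,0,0.088]'; python3 to.py .6079 -.0809 .062 105.2
```

```text
time: 19.9
eef_pos: [0.5232, 0.3781, 0.1038]
eef_rot: [3.134, -0.0, 1.835]
contact_force: [0.1, 0.1, -1.6]
opening: 0.0604
shift [-0.0017 -0.0011  0.0002] rot [-0.13  0.43  0.05] force [ 0.1  0.1 -1.6] open 0.0604 t 19.9 q7 [-0.76 -0.28]
time: 20.4
eef_pos: [0.5236, 0.3782, 0.1039]
eef_rot: [3.133, -0.0, 1.835]
contact_force: [0.2, 0.1, 0.1]
opening: 0.0881
shift [-0.0021 -0.0012  0.0001] rot [-0.16  0.48  0.06] force [0.2 0.1 0.1] open 0.0881 t 20.4 q7 [-0.76 -0.28]
time: 21.15
eef_pos: [0.5234, 0.3778, 0.2532]
eef_rot: [3.129, -0.002, 1.835]
contact_force: [-0.1, 0.0, -0.3]
opening: 0.0879
shift [ 0.0845 -0.4587 -0.1462] rot [-0.29  0.64  0.08] force [-0.1  0.  -0.3] open 0.0879 t 21.15 q7 [-0.78 -0.3 ]
```

```bash
python3 -m jog '[0.007,-0.038,0,0,0,0,0.088,0.007,-0.038,0,0,0,0,0.088,0.007,-0.038,0,0,0,0,0.088,0.007,-0.038,0,0,0,0,0.088,0.007,-0.038,0,0,0,0,0.088,0.007,-0.038,0,0,0,0,0.088,0.007,-0.038,0,0,0,0,0.088,0.007,-0.038,0,0,0,0,0.088,0.007,-0.038,0,0,0,0,0.088,0.007,-0.038,0,0,0,0,0.088,0.007,-0.038,0,0,0,0,0.088,0.007,-0.025,0,0,0,0,0.088,0,0,0,0,0,0,0.088,0,0,0,0,0,0,0.088]'; python3 to.py .6079 -.0809 .064 105.2
```

```text
time: 22.9
eef_pos: [0.5974, -0.0784, 0.2346]
eef_rot: [-3.12, -0.007, 1.839]
contact_force: [-0.7, 0.8, 0.6]
opening: 0.088
shift [ 0.0105 -0.0025 -0.1256] rot [-0.03 -1.32 -0.16] force [-0.7  0.8  0.6] open 0.088 t 22.9 q7 [0.02 0.38]
```

```bash
python3 -m jog '[0.01,-0.002,0,0,-1.3,-0.1,0.088,0,0,0,0,0,0,0.088,0,0,0,0,0,0,0.088]'; python3 to.py .6079 -.0809 .064 105.2
python3 - <<'E'
from h import *
c=snap('wrist','w3'); im=cv2.imread('pics/w3.png')
q=cams.look_for('wrist','cup_glazed')[0]; e=q['extent']; print(q, atz(c,(e[0]+e[2])/2,(e[1]+e[3])/2,.085))
t=np.linspace(0,2*np.pi,90); k=2
im=cv2.resize(im,None,fx=1.5,fy=1.5,interpolation=cv2.INTER_CUBIC)
for (x,y,z,r,col) in [(.6079,-.0809,.085,.0325,(255,0,255)),(.6079,-.0809,.085,.029,(0,0,255)),(.6079,-.0809,.014,.024,(0,255,255))]:
    p=(proj(c,np.c_[x+r*np.cos(t),y+r*np.sin(t),0*t+z])+.5)*1.5-.5
    cv2.polylines(im,[np.round(p*8).astype(int)],True,col,1,cv2.LINE_AA,3)
cv2.imwrite('pics/w3o.png',im)
E
```

```text
time: 23.28
eef_pos: [0.6078, -0.0762, 0.2341]
eef_rot: [3.141, -0.003, 1.842]
contact_force: [0.5, -0.3, -0.5]
opening: 0.0884
shift [ 1.000e-04 -4.700e-03 -1.251e-01] rot [-0.16  0.01 -0.35] force [ 0.5 -0.3 -0.5] open 0.0884 t 23.27 q7 [0.02 0.38]
{'extent': [218.0, 157.0, 296.8, 243.5], 'conf': 0.91} [ 0.60926212 -0.07504118  0.085     ]
```

View pics/w3o.png

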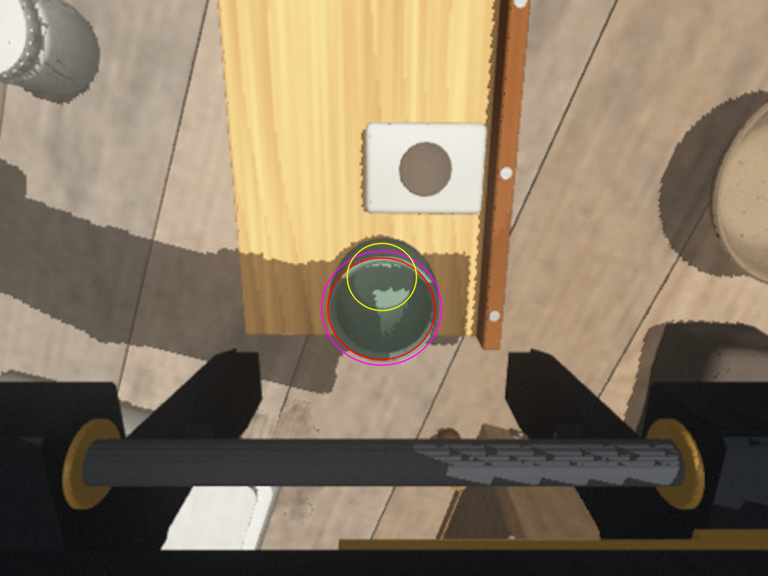

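```bash
python3 -m jog '[0,-0.0045,-0.01,-0.2,0,-0.3,0.088,0,0,-0.02,0,0,0,0.088,0,0,-0.02,0,0,0,0.088,0,0,-0.02,0,0,0,0.088,0,0,-0.01,0,0,0,0.088,0,0,0,0,0,0,0.088]'; python3 to.py .6079 -.0809 .064 105.2
```

```text
time: 24.12
eef_pos: [0.607, -0.0829, 0.1498]
eef_rot: [-3.14, 0.002, 1.834]
contact_force: [-0.3, 0.2, -0.5]
opening: 0.0881
shift [ 0.0009  0.002  -0.0408] rot [ 0.15 -0.04  0.09] force [-0.3  0.2 -0.5] open 0.0881 t 24.12 q7 [0.03 0.38]
```

```bash
python3 -m jog '[0.001,0.002,-0.01,0,0,0,0.088,0,0,-0.015,0,0,0,0.088,0,0,-0.01,0,0,0,0.088,0,0,-0.003,0,0,0,0.088,0,0,0,0,0,0,0.088]'; python3 to.py .6079 -.0809 .064 105.2
```

```text
time: 24.75
eef_pos: [0.6088, -0.0809, 0.1102]
eef_rot: [3.141, 0.003, 1.834]
contact_force: [-0.5, -0.1, -0.2]
opening: 0.088
shift [-0.0009 -0.     -0.0012] rot [0.17 0.09 0.1 ] force [-0.5 -0.1 -0.2] open 0.088 t 24.75 q7 [0.03 0.38]
```

```bash
python3 -m jog '[-0.001,0,0,0,0,0,0.05,0,0,0,0,0,0,0.05,0,0,0,0,0,0,0.05,0,0,0,0,0,0,0.05,0,0,0,0,0,0,0.05,0,0,0,0,0,0,0.05]' 15;  python3 to.py .6079 -.0809 .064 105.2;python3 -m jog '[0,0,0.01,0,0,0,0.05,0,0,0.03,0,0,0,0.05,0,0,0.04,0,0,0,0.05,0,0,0.04,0,0,0,0.05,-0.007,0.032,0,0,0,0,0.05,-0.007,0.032,0,0,0,0,0.05,-0.007,0.032,0,0,0,0,0.05,-0.007,0.032,0,0,0,0,0.05,-0.007,0.032,0,0,0,0,0.05,-0.007,0.032,0,0,0,0,0.05,-0.007,0.032,0,0,0,0,0.05,-0.007,0.032,0,0,0,0,0.05,-0.008,0.032,0,0,0,0,0.05,-0.008,0.03,0,0,0,0,0.05,-0.008,0.02,0,0,0,0,0.05,0,0,0,0,0,0,0.05,0,0,0,0,0,0,0.05]' 15;  python3 to.py .5215 .265 .0635 105.2
```

```text
time: 25.5
eef_pos: [0.6083, -0.081, 0.111]
eef_rot: [3.139, 0.004, 1.834]
contact_force: [0.6, 0.2, -0.2]
opening: 0.064
shift [-0.0004  0.0001 -0.002 ] rot [0.18 0.19 0.1 ] force [ 0.6  0.2 -0.2] open 0.064 t 25.5 q7 [0.03 0.38]
time: 27.62
eef_pos: [0.5211, 0.2646, 0.2435]
eef_rot: [3.138, 0.004, 1.831]
contact_force: [-0.4, -0.6, -2.1]
opening: 0.064
shift [ 0.0004  0.0004 -0.135 ] rot [0.16 0.25 0.3 ] force [-0.4 -0.6 -2.1] open 0.064 t 27.62 q7 [-0.63 -0.15]
```

```bash
python3 -m jog '[0,0,-0.02,0,0,0,0.05,0,0.001,-0.02,0,0,0,0.05,0,0.001,-0.02,0,0,0,0.05,0,0.001,-0.02,0,0,0,0.05,0,0.001,-0.02,0,0,0,0.05,0,0.001,-0.02,0,0,0,0.05,0,0,0,0,0,0,0.05]' 15;  python3 to.py .5215 .265 .0645 105.2
```

```text
time: 28.5
eef_pos: [0.5272, 0.2569, 0.1224]
eef_rot: [3.134, 0.011, 1.814]
contact_force: [0.3, -0.6, -2.7]
opening: 0.0637
shift [-0.0057  0.0081 -0.0129] rot [0.48 0.56 1.26] force [ 0.3 -0.6 -2.7] open 0.0637 t 28.5 q7 [-0.6  -0.14]
```

```bash
python3 -m jog '[-0.0055,0.008,0,0.3,0.4,1,0.05,0,0,-0.006,0,0,0,0.05,0,0,-0.004,0,0,0,0.05,0,0,-0.002,0,0,0,0.05,0,0,0,0,0,0,0.05]' 15;  python3 to.py .5215 .265 .0645 105.2
```

```text
time: 29.12
eef_pos: [0.5233, 0.2646, 0.1123]
eef_rot: [3.136, 0.003, 1.831]
contact_force: [-0.5, -0.3, -1.8]
opening: 0.0643
shift [-0.0018  0.0004 -0.0028] rot [0.09 0.37 0.3 ] force [-0.5 -0.3 -1.8] open 0.0643 t 29.12 q7 [-0.6  -0.13]
```

```bash
python3 -m jog '[0,0,-0.002,0,0,0,0.05,0,0,-0.0015,0,0,0,0.05,0,0,-0.001,0,0,0,0.05,0,0,0,0,0,0,0.05]' 15;  python3 to.py .5215 .265 .0645 105.2;  python3 -m jog '[0,0,0,0,0,0,0.088,0,0,0,0,0,0,0.088,0,0,0,0,0,0,0.088,0,0,0,0,0,0,0.088]';  python3 to.py .5215 .265 .0645 105.2; python3 -m jog '[0,0,0.02,0,0,0,0.088,0,0,0.04,0,0,0,0.088,0,0,0.05,0,0,0,0.088,0,0,0.03,0,0,0,0.088,0,0,0,0,0,0,0.088,0,0,0,0,0,0,0.088]'; python3 to.py .6124 -.004 .034 195.2
python3 - <<'E'
from h import *
c=snap('top','t2')
for q,z in [('cup_bisque',.079),('cup_dark',.0715),('cup_glazed',.083),('sprig_mould',.044)]:
    for d in cams.look_for('top',q)[:1]:
        e=d['extent'];print(q,np.round(e,1),d['conf'],atz(c,(e[0]+e[2])/2,(e[1]+e[3])/2,z).round(4))
a=c['pixels'][145:265,135:391,::-1]; cv2.imwrite('pics/t2c.png',cv2.resize(a,None,fx=3.1,fy=3.1,interpolation=cv2.INTER_CUBIC))
E
```

```text
time: 29.62
eef_pos: [0.5235, 0.2647, 0.1098]
eef_rot: [3.135, 0.003, 1.831]
contact_force: [0.8, -0.5, -2.4]
opening: 0.0639
shift [-0.002   0.0003 -0.0003] rot [0.05 0.41 0.31] force [ 0.8 -0.5 -2.4] open 0.0639 t 29.62 q7 [-0.6  -0.13]
time: 30.12
eef_pos: [0.5241, 0.2649, 0.1099]
eef_rot: [3.134, 0.003, 1.831]
contact_force: [1.0, 0.4, -0.0]
opening: 0.0882
shift [-0.0026  0.0001 -0.0004] rot [0.02 0.48 0.31] force [ 1.   0.4 -0. ] open 0.0882 t 30.12 q7 [-0.6  -0.13]
time: 30.88
eef_pos: [0.5237, 0.2645, 0.2593]
eef_rot: [3.13, 0.001, 1.83]
contact_force: [0.4, -0.3, -0.5]
opening: 0.0883
shift [ 0.0887 -0.2685 -0.1803] rot [-0.59  0.44 90.34] force [ 0.4 -0.3 -0.5] open 0.0883 t 30.88 q7 [-0.63 -0.15]
cup_bisque [156.5 225.5 176.1 241.8] 0.59 [0.4104 0.3153 0.079 ]
cup_dark [313.3 157.3 319.6 160.5] 0.57 [ 0.6767 -0.196   0.0715]
cup_glazed [178.9 190.6 193.9 211.3] 0.48 [0.5219 0.2519 0.083 ]
sprig_mould [253.5 169.  269.1 190.3] 0.65 [ 0.6074 -0.0027  0.044 ]
```

View pics/t2c.png

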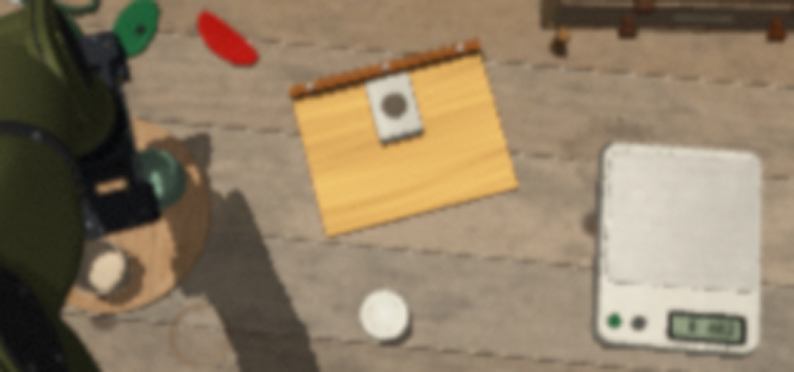

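```bash
python3 -m jog '[0.0072,-0.0222,0,0,0,7.5,0.088,0.0072,-0.0222,0,0,0,7.5,0.088,0.0072,-0.0222,0,0,0,7.5,0.088,0.0072,-0.0222,0,0,0,7.5,0.088,0.0072,-0.0222,0,0,0,7.5,0.088,0.0072,-0.0222,0,0,0,7.5,0.088,0.0072,-0.0222,0,0,0,7.5,0.088,0.0072,-0.0222,0,0,0,7.5,0.088,0.0072,-0.0222,0,0,0,7.5,0.088,0.0072,-0.0222,0,0,0,7.5,0.088,0.0072,-0.0222,0,0,0,7.5,0.088,0.0072,-0.0222,0,0,0,5,0.088,0,0,0,0,0,0,0.088,0,0,0,0,0,0,0.088]'; python3 to.py .6115 -.004 .036 195.4
```

```text
time: 32.88
eef_pos: [0.6072, -0.0107, 0.2458]
eef_rot: [3.14, -0.014, -2.876]
contact_force: [0.1, -0.2, 1.0]
opening: 0.0875
shift [ 0.0043  0.0067 -0.1648] rot [ 0.14 -0.8   0.17] force [ 0.1 -0.2  1. ] open 0.0875 t 32.88 q7 [0.15 1.46]
```

```bash
python3 -m jog '[0.004,0.0065,-0.01,0,-0.8,0.2,0.088,0,0,-0.02,0,0,0,0.088,0,0,-0.02,0,0,0,0.088,0,0,-0.02,0,0,0,0.088,0,0,-0.02,0,0,0,0.088,0,0,-0.01,0,0,0,0.088,0,0,0,0,0,0,0.088]'; python3 to.py .6115 -.004 .036 195.4
python3 - <<'E'
from h import *
c=snap('wrist','w4')
for d in cams.look_for('wrist','sprig_mould')[:1]:
    e=d['extent'];print(np.round(e,1),d['conf'],atz(c,(e[0]+e[2])/2,(e[1]+e[3])/2,.044).round(4))
a=np.radians(15.4);R=np.array([[np.cos(a),-np.sin(a)],[np.sin(a),np.cos(a)]])
P=np.array([[*(np.array([.6115,-.004])+R@np.array(q)),.044] for q in [(-.035,-.026),(-.035,.026),(.035,.026),(.035,-.026)]])
im=cv2.resize(cv2.imread('pics/w4.png'),None,fx=1.5,fy=1.5); cv2.polylines(im,[np.round((proj(c,P)+.5)*1.5-.5).astype(int)],True,(0,0,255),1)
cv2.imwrite('pics/w4o.png',im)
E
```

```text
time: 33.75
eef_pos: [0.6098, 0.0093, 0.1403]
eef_rot: [3.138, 0.002, -2.861]
contact_force: [-0.6, -0.3, 0.3]
opening: 0.0882
shift [ 0.0017 -0.0133 -0.0593] rot [-0.23  0.08 -0.67] force [-0.6 -0.3  0.3] open 0.0882 t 33.75 q7 [0.08 1.37]
[198.8 165.8 276.6 271.5] 0.77 [ 0.6079 -0.003   0.044 ]
```

View pics/w4o.png

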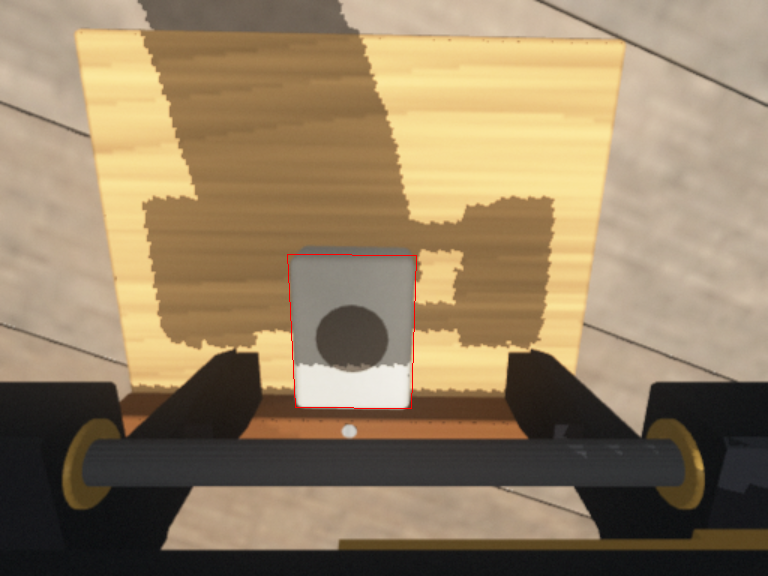

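```bash
python3 -m jog '[0.0015,-0.013,0,-0.2,0,-0.6,0.088,0,0,-0.005,0,0,0,0.088,0,0,-0.01,0,0,0,0.088,0,0,-0.01,0,0,0,0.088,0,0,0,0,0,0,0.088]'; python3 to.py .6115 -.004 .036 195.4
```

```text
time: 34.48
eef_pos: [0.6129, -0.0057, 0.1161]
eef_rot: [-3.14, 0.006, -2.875]
contact_force: [0.5, -0.4, -0.6]
opening: 0.0881
shift [-0.0014  0.0017 -0.0351] rot [-0.01  0.35  0.1 ] force [ 0.5 -0.4 -0.6] open 0.0881 t 34.48 q7 [0.09 1.37]
```

```bash
python3 -m jog '[-0.001,0.001,-0.01,0,0.2,0,0.088,0,0,-0.01,0,0,0,0.088,0,0,-0.008,0,0,0,0.088,0,0,-0.004,0,0,0,0.088,0,0,0,0,0,0,0.088]'; python3 to.py .6115 -.004 .036 195.4
```

```text
time: 35.1
eef_pos: [0.6116, -0.0041, 0.0813]
eef_rot: [3.142, 0.002, -2.874]
contact_force: [0.3, -0.1, 0.1]
opening: 0.0883
shift [-0.0001  0.0001 -0.0003] rot [-0.03  0.09  0.06] force [ 0.3 -0.1  0.1] open 0.0883 t 35.1 q7 [0.07 1.35]
```

```bash
python3 -m jog '[0,0,0,0,0,0,0.04,0,0,0,0,0,0,0.04,0,0,0,0,0,0,0.04,0,0,0,0,0,0,0.04,0,0,0,0,0,0,0.04,0,0,0,0,0,0,0.04]' 30;  python3 to.py .6115 -.004 .036 195.4;python3 -m jog '[0,0,0.01,0,0,0,0.04,0,0,0.02,0,0,0,0.04,0,0,0.04,0,0,0,0.04,-0.01,0,0.04,0,0,0,0.04,-0.0107,-0.0295,0,0,0,0,0.04,-0.0107,-0.0295,0,0,0,0,0.04,-0.0107,-0.0295,0,0,0,0,0.04,-0.0107,-0.0295,0,0,0,0,0.04,-0.0107,-0.0295,0,0,0,0,0.04,-0.0107,-0.0295,0,0,0,0,0.04,-0.0107,-0.0295,0,0,0,0,0.04,-0.0107,-0.0295,0,0,0,0,0.04,-0.0107,-0.0295,0,0,0,0,0.04,-0.0107,-0.0295,0,0,0,0,0.04,-0.0107,-0.0295,0,0,0,0,0.04,0,0,0,0,0,0,0.04,0,0,0,0,0,0,0.04]' 30;  python3 to.py .484 -.328 .065 195.4
```

```text
time: 35.85
eef_pos: [0.6122, -0.004, 0.0822]
eef_rot: [-3.141, 0.003, -2.874]
contact_force: [0.1, -0.1, 0.1]
opening: 0.0517
shift [-0.0007  0.     -0.0012] rot [-0.04  0.19  0.06] force [ 0.1 -0.1  0.1] open 0.0517 t 35.85 q7 [0.07 1.35]
time: 37.98
eef_pos: [0.4798, -0.3383, 0.2182]
eef_rot: [-3.129, 0.018, -2.872]
contact_force: [-0.7, 0.1, -2.0]
opening: 0.0519
shift [ 0.0042  0.0103 -0.1082] rot [ 0.41  1.19 -0.03] force [-0.7  0.1 -2. ] open 0.0519 t 37.98 q7 [0.78 1.94]
```

```bash
python3 -m jog '[0.004,0.01,0,0.4,1.1,0,0.04,0,0,0,0,0,0,0.04,0,0,0,0,0,0,0.04]'; python3 to.py .484 -.328 .065 195.4
python3 - <<'E'
from h import *
import pickle
c=snap('wrist','w5'); pickle.dump(c,open('w5.pkl','wb'))
a=np.radians(-3.7);R=np.array([[np.cos(a),-np.sin(a)],[np.sin(a),np.cos(a)]])
P=np.array([[*(np.array([.484,-.328])+R@np.array(q)),.042] for q in [(-.075,-.084),(-.075,.084),(.075,.084),(.075,-.084)]])
im=cv2.resize(cv2.imread('pics/w5.png'),None,fx=1.5,fy=1.5); cv2.polylines(im,[np.round((proj(c,P)+.5)*1.5-.5).astype(int)],True,(0,0,255),1)
cv2.imwrite('pics/w5o.png',im)
E
```

```text
time: 38.35
eef_pos: [0.4858, -0.3242, 0.2191]
eef_rot: [3.14, 0.002, -2.867]
contact_force: [-0.2, 0.1, -1.0]
opening: 0.0519
shift [-0.0018 -0.0038 -0.1091] rot [-0.09  0.08 -0.34] force [-0.2  0.1 -1. ] open 0.0519 t 38.35 q7 [0.75 1.93]
```

View pics/w5o.png

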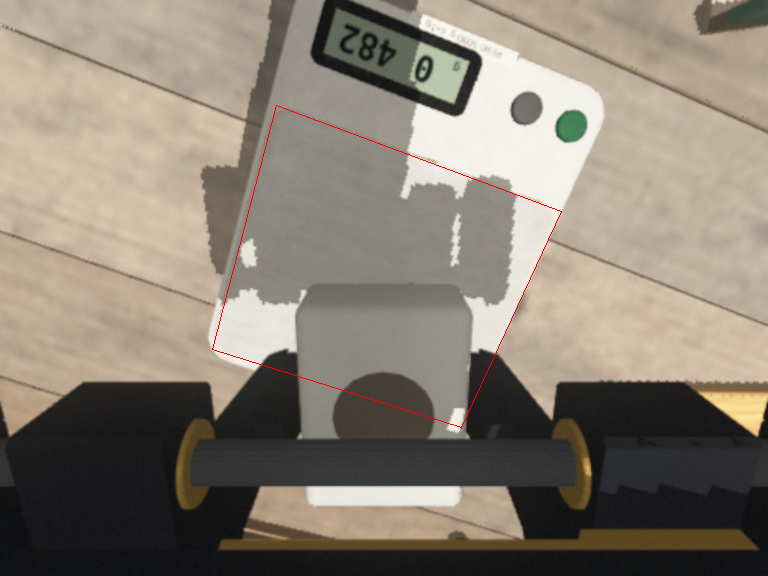

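Run:
```python
from h import *
im=cv2.imread('pics/w5.png')[60:300,130:420]
g=cv2.createCLAHE(8,(6,6)).apply(im[:,:,1]); t=cv2.imread('pics/t2.png')[185:265,320:385]; 
t=cv2.createCLAHE(6,(4,4)).apply(t[:,:,1])
a=cv2.resize(g,None,fx=2,fy=2,interpolation=cv2.INTER_CUBIC);b=cv2.resize(t,None,fx=3.2,fy=3.2,interpolation=cv2.INTER_CUBIC)
o=np.zeros((480,580+b.shape[1]),np.uint8);o[:,:580]=a;o[:b.shape[0],580:]=b;cv2.imwrite('pics/en.png',o);print(o.shape)
```

```text
(480, 788)
```

View pics/en.png

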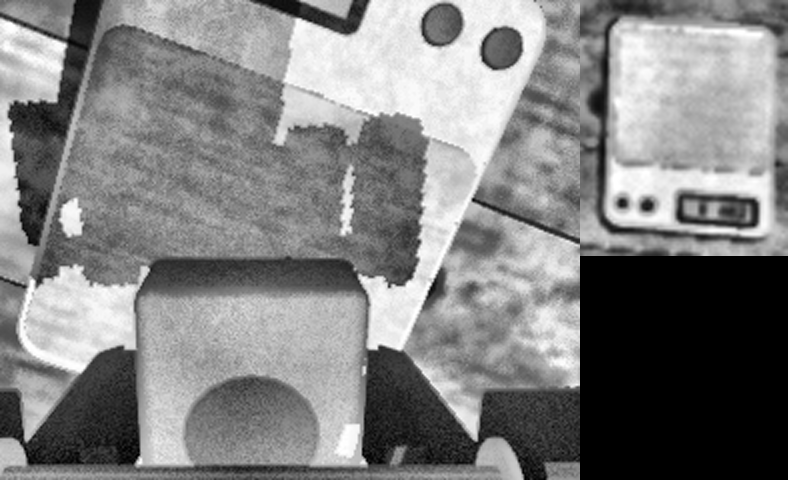

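```bash
python3 - <<'E'
from h import *
import pickle
c=pickle.load(open('w5.pkl','rb'))
L=atz(c,104/2+130,18/2+60,.042);Rr=atz(c,480/2+130,156/2+60,.042)
d=(L-Rr)[:2]; w=np.hypot(*d); d/=w; n=np.array([d[1],-d[0]])
print(L,Rr,w,np.degrees(np.arctan2(n[1],n[0])),((L+Rr)/2)[:2]+n*.075)
E
python3 to.py .484 -.328 .0652 195.4
```

```text
[ 0.40351377 -0.40861322  0.042     ] [ 0.41356479 -0.2431896   0.042     ] 0.16572869328507286 176.52302440641586 [ 0.33367734 -0.32135285]
shift [-0.0021 -0.0041 -0.109 ] rot [-0.12  0.12 -0.36] force [ 0.7  0.8 -2.3] open 0.0519 t 38.4 q7 [0.75 1.93]
```

```bash
python3 -m jog '[-0.002,-0.005,-0.01,0,0,-0.3,0.04,0,0,-0.02,0,0,0,0.04,0,0,-0.02,0,0,0,0.04,0,0,-0.02,0,0,0,0.04,0,0,-0.01,0,0,0,0.04,0,0,0,0,0,0,0.04]' 30;  python3 to.py .484 -.329 .0655 195.4
```

```text
time: 39.15
eef_pos: [0.482, -0.3315, 0.1339]
eef_rot: [3.14, -0.0, -2.875]
contact_force: [0.0, 0.5, -0.8]
opening: 0.0517
shift [ 0.002   0.0025 -0.0234] rot [-0.07 -0.04  0.14] force [ 0.   0.5 -0.8] open 0.0517 t 39.15 q7 [0.72 1.87]
```

```bash
python3 -m jog '[0.002,0.0025,-0.005,0,0,0,0.04,0,0,-0.008,0,0,0,0.04,0,0,-0.006,0,0,0,0.04,0,0,-0.003,0,0,0,0.04,0,0,0,0,0,0,0.04]' 30;  python3 to.py .484 -.329 .0655 195.4
```

```text
time: 39.78
eef_pos: [0.485, -0.3293, 0.1119]
eef_rot: [-3.141, 0.002, -2.876]
contact_force: [0.4, 0.5, -2.4]
opening: 0.0515
shift [-0.001   0.0003 -0.0014] rot [0.01 0.12 0.16] force [ 0.4  0.5 -2.4] open 0.0515 t 39.77 q7 [0.7  1.85]
```

```bash
python3 -m jog '[0,0,-0.0015,0,0,0,0.04,0,0,-0.0015,0,0,0,0.04,0,0,0,0,0,0,0.04]' 30;  python3 to.py .484 -.329 .0655 195.4
```

```text
time: 40.15
eef_pos: [0.4854, -0.3294, 0.1112]
eef_rot: [-3.139, 0.003, -2.876]
contact_force: [-0.2, 0.0, -2.7]
opening: 0.0516
shift [-0.0014  0.0004 -0.0007] rot [0.09 0.18 0.16] force [-0.2  0.  -2.7] open 0.0516 t 40.15 q7 [0.7  1.84]
```

```bash
python3 -m jog '[0,0,-0.002,0,0,0,0.04,0,0,-0.002,0,0,0,0.04,0,0,0,0,0,0,0.04]' 30;  python3 to.py .484 -.329 .0655 195.4
```

```text
time: 40.52
eef_pos: [0.4857, -0.3295, 0.1111]
eef_rot: [-3.137, 0.003, -2.876]
contact_force: [-0.4, -1.0, -1.9]
opening: 0.0518
shift [-0.0017  0.0005 -0.0006] rot [0.23 0.25 0.19] force [-0.4 -1.  -1.9] open 0.0518 t 40.52 q7 [0.69 1.84]
```

```bash
python3 -m jog '[0,0,0,0,0,0,0.088,0,0,0,0,0,0,0.088,0,0,0,0,0,0,0.088,0,0,0,0,0,0,0.088]'; python3 -m jog '[0,0,0.01,0,0,0,0.088,0,0,0.03,0,0,0,0.088,0,0,0.05,0,0,0,0.088,0,0,0.04,0,0,0,0.088,0,0,0,0,0,0,0.088,0,0,0,0,0,0,0.088]'
python3 - <<'E'
from h import *
c=snap('top','t3')
a=c['pixels'][145:265,135:391,::-1]; cv2.imwrite('pics/t3c.png',cv2.resize(a,None,fx=3.1,fy=3.1,interpolation=cv2.INTER_CUBIC))
for q,z in [('cup_bisque',.079),('cup_dark',.0715),('cup_glazed',.083),('sprig_mould',.072)]:
    for d in cams.look_for('top',q)[:1]:
        e=d['extent'];print(q,np.round(e,1),round(d['conf'],2),atz(c,(e[0]+e[2])/2,(e[1]+e[3])/2,z).round(4))
c=snap('wrist','w6'); e=cams.look_for('wrist','sprig_mould')[0]['extent']; print(e,atz(c,(e[0]+e[2])/2,(e[1]+e[3])/2,.072).round(4))
E
python3 to.py .6083 -.081 .066 105.1
```

```text
time: 41.02
eef_pos: [0.4861, -0.3298, 0.1106]
eef_rot: [-3.136, 0.004, -2.876]
contact_force: [-0.5, 0.7, -0.7]
opening: 0.0875
time: 41.78
eef_pos: [0.4853, -0.3293, 0.2462]
eef_rot: [-3.136, 0.003, -2.876]
contact_force: [-0.6, 0.4, 0.0]
opening: 0.0881
cup_bisque [155.1 223.1 176.5 241. ] 0.81 [0.4157 0.3173 0.079 ]
cup_dark [142.8 191.1 162.6 214.2] 0.79 [0.5173 0.3707 0.0715]
cup_glazed [352.  205.  364.4 223.5] 0.73 [ 0.48   -0.3306  0.083 ]
[227.1, 148.9, 286.8, 227.0] [ 0.4811 -0.3299  0.072 ]
shift [ 0.1227  0.2481 -0.1346] rot [ 3.300e-01  4.000e-02 -9.014e+01] force [-0.2 -0.5  0. ] open 0.0879 t 42.12 q7 [0.77 1.95]
```

View pics/t3c.png

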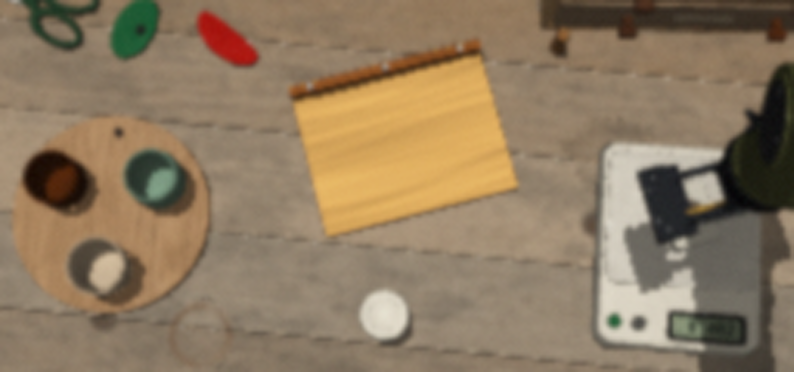

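```bash
python3 -m jog '[0.003,0.042,0.002,0,0,-6.4,0.088,0.003,0.042,0.002,0,0,-6.4,0.088,0.003,0.042,0,0,0,-6.4,0.088,0.003,0.042,0,0,0,-6.4,0.088,0.003,0.042,0,0,0,-6.4,0.088,0.003,0.042,0,0,0,-6.4,0.088,0.003,0.042,0,0,0,-6.4,0.088,0.003,0.042,0,0,0,-6.4,0.088,0.003,0.042,0,0,0,-6.4,0.088,0.003,0.042,0,0,0,-6.4,0.088,0.003,0.042,0,0,0,-6.4,0.088,0.003,0.042,0,0,0,-6.4,0.088,0.003,0.042,0,0,0,-6.4,0.088,0,0.03,0,0,0,-5,0.088,0,0,0,0,0,0,0.088,0,0,0,0,0,0,0.088]'; python3 to.py .5237 .2647 .0648 104.9
```

```text
time: 44.12
eef_pos: [0.5217, 0.2655, 0.2434]
eef_rot: [-3.133, -0.0, 1.818]
contact_force: [0.3, 0.0, 0.8]
opening: 0.088
shift [ 0.002  -0.0008 -0.1336] rot [ 0.1  -0.45  0.72] force [0.3 0.  0.8] open 0.088 t 44.12 q7 [-0.63 -0.15]
```

```bash
python3 -m jog '[0.002,-0.001,-0.01,0,-0.4,0.7,0.088,0,0,-0.02,0,0,0,0.088,0,0,-0.02,0,0,0,0.088,0,0,-0.02,0,0,0,0.088,0,0,-0.01,0,0,0,0.088,0,0,0,0,0,0,0.088]'; python3 to.py .5237 .2647 .0648 104.9
```

```text
time: 44.88
eef_pos: [0.5254, 0.2541, 0.1593]
eef_rot: [-3.139, 0.006, 1.823]
contact_force: [0.2, -0.4, 0.1]
opening: 0.0879
shift [-0.0017  0.0106 -0.0495] rot [ 0.4  -0.05  0.43] force [ 0.2 -0.4  0.1] open 0.0879 t 44.88 q7 [-0.6  -0.12]
```

```bash
python3 -m jog '[-0.0015,0.0105,-0.005,0.2,-0.4,0.4,0.088,0,0,-0.015,0,0,0,0.088,0,0,-0.015,0,0,0,0.088,0,0,-0.005,0,0,0,0.088,0,0,0,0,0,0,0.088]'; python3 to.py .5237 .2647 .0648 104.9
```

```text
time: 45.5
eef_pos: [0.5243, 0.2656, 0.1175]
eef_rot: [3.134, 0.004, 1.831]
contact_force: [-0.7, 0.0, 0.5]
opening: 0.0879
shift [-0.0006 -0.0009 -0.0077] rot [ 0.12  0.47 -0.03] force [-0.7  0.   0.5] open 0.0879 t 45.5 q7 [-0.61 -0.12]
```

```bash
python3 -m jog '[-0.0005,-0.001,-0.003,0,0,0,0.088,0,0,-0.004,0,0,0,0.088,0,0,-0.0015,0,0,0,0.088,0,0,0,0,0,0,0.088]'; python3 to.py .5237 .2647 .0648 104.9
```

```text
time: 46.0
eef_pos: [0.5243, 0.2644, 0.1091]
eef_rot: [3.133, 0.004, 1.831]
contact_force: [0.0, -0.3, 1.2]
opening: 0.0881
shift [-0.0006  0.0003  0.0007] rot [ 0.09  0.55 -0.01] force [ 0.  -0.3  1.2] open 0.0881 t 46.0 q7 [-0.6  -0.12]
```

```bash
python3 -m jog '[-0.0005,0,0,0,0,0,0.05,0,0,0,0,0,0,0.05,0,0,0,0,0,0,0.05,0,0,0,0,0,0,0.05,0,0,0,0,0,0,0.05]' 15; python3 to.py .5237 .2647 .0648 104.9; python3 -m jog '[0,0,0.01,0,0,0,0.05,0,0,0.03,0,0,0,0.05,0,0,0.04,0,0,0,0.05,0,0,0.04,0,0,0,0.05,0.007,-0.032,0,0,0,0,0.05,0.007,-0.032,0,0,0,0,0.05,0.007,-0.032,0,0,0,0,0.05,0.007,-0.032,0,0,0,0,0.05,0.007,-0.032,0,0,0,0,0.05,0.007,-0.032,0,0,0,0,0.05,0.007,-0.032,0,0,0,0,0.05,0.007,-0.032,0,0,0,0,0.05,0.008,-0.032,0,0,0,0,0.05,0.008,-0.03,0,0,0,0,0.05,0.008,-0.02,0,0,0,0,0.05,0,0,0,0,0,0,0.05,0,0,0,0,0,0,0.05]' 15;  python3 to.py .6081 -.081 .0657 105.1
```

```text
time: 46.62
eef_pos: [0.5239, 0.2645, 0.1094]
eef_rot: [3.132, 0.004, 1.831]
contact_force: [0.9, -0.5, -0.9]
opening: 0.0641
shift [-0.0002  0.0002  0.0004] rot [ 0.08  0.58 -0.01] force [ 0.9 -0.5 -0.9] open 0.0641 t 46.62 q7 [-0.6  -0.12]
time: 48.75
eef_pos: [0.601, -0.0825, 0.2399]
eef_rot: [3.133, 0.002, 1.835]
contact_force: [-0.4, -0.5, -1.7]
opening: 0.0642
shift [ 0.0071  0.0015 -0.1292] rot [-0.03  0.52 -0.03] force [-0.4 -0.5 -1.7] open 0.0642 t 48.75 q7 [0.03 0.39]
```

```bash
python3 -m jog '[0.007,0.0015,-0.01,-0.1,0.2,0,0.05,0,0,-0.02,0,0,0,0.05,0,0,-0.02,0,0,0,0.05,0,0,-0.02,0,0,0,0.05,0,0,-0.02,0,0,0,0.05,0,0,-0.01,0,0,0,0.05,0,0,0,0,0,0,0.05]' 15;  python3 to.py .6081 -.081 .0657 105.1
```

```text
time: 49.62
eef_pos: [0.6098, -0.0687, 0.1335]
eef_rot: [3.137, -0.004, 1.849]
contact_force: [0.8, -0.8, -1.6]
opening: 0.0641
shift [-0.0017 -0.0123 -0.0228] rot [-0.32  0.21 -0.86] force [ 0.8 -0.8 -1.6] open 0.0641 t 49.62 q7 [0.02 0.39]
```

```bash
python3 -m jog '[-0.0015,-0.012,0,-0.4,0,-0.8,0.05,0,0,-0.008,0,0,0,0.05,0,0,-0.006,0,0,0,0.05,0,0,-0.003,0,0,0,0.05,0,0,0,0,0,0,0.05]' 15;  python3 to.py .6081 -.081 .0657 105.1
```

```text
time: 50.25
eef_pos: [0.6094, -0.0817, 0.1171]
eef_rot: [3.135, 0.004, 1.834]
contact_force: [-0.1, -0.0, -2.0]
opening: 0.064
shift [-0.0013  0.0007 -0.0064] rot [0.14 0.4  0.01] force [-0.1 -0.  -2. ] open 0.064 t 50.25 q7 [0.03 0.39]
```

```bash
python3 -m jog '[-0.0015,0.0005,-0.003,0,0,0,0.05,0,0,-0.003,0,0,0,0.05,0,0,-0.002,0,0,0,0.05,0,0,0,0,0,0,0.05]' 15;  python3 to.py .6081 -.081 .0657 105.1
```

```text
time: 50.75
eef_pos: [0.6082, -0.0811, 0.1111]
eef_rot: [3.134, 0.005, 1.834]
contact_force: [0.3, -0.3, -2.3]
opening: 0.0642
shift [-0.0001  0.0001 -0.0004] rot [0.14 0.49 0.01] force [ 0.3 -0.3 -2.3] open 0.0642 t 50.75 q7 [0.03 0.39]
```

```bash
python3 -m jog '[0,0,0,0,0,0,0.088,0,0,0,0,0,0,0.088,0,0,0,0,0,0,0.088,0,0,0,0,0,0,0.088]'; python3 -m jog '[0,0,0.02,0,0,0,0.088,0,0,0.04,0,0,0,0.088,0,0,0.05,0,0,0,0.088,0,0,0.03,0,0,0,0.088,-0.007,0.038,0,0,0,0,0.088,-0.007,0.038,0,0,0,0,0.088,-0.007,0.038,0,0,0,0,0.088,-0.007,0.038,0,0,0,0,0.088,-0.007,0.038,0,0,0,0,0.088,-0.007,0.038,0,0,0,0,0.088,-0.007,0.038,0,0,0,0,0.088,-0.007,0.038,0,0,0,0,0.088,-0.007,0.038,0,0,0,0,0.088,-0.007,0.038,0,0,0,0,0.088,-0.007,0.038,0,0,0,0,0.088,-0.007,0.03,0,0,0,0,0.088,0,0,0,0,0,0,0.088,0,0,0,0,0,0,0.088]'; python3 to.py .5234 .3781 .0588 105.1
```

```text
time: 51.25
eef_pos: [0.6089, -0.0811, 0.1112]
eef_rot: [3.133, 0.005, 1.834]
contact_force: [0.4, -0.3, -0.4]
opening: 0.0878
time: 53.5
eef_pos: [0.5216, 0.3783, 0.2815]
eef_rot: [3.107, 0.004, 1.829]
contact_force: [0.4, -1.0, -0.0]
opening: 0.0879
shift [ 0.0018 -0.0002 -0.1777] rot [-0.3   1.96  0.3 ] force [ 0.4 -1.  -0. ] open 0.0879 t 53.5 q7 [-0.8  -0.32]
```

```bash
python3 -m jog '[0.002,0,-0.01,-0.3,1.6,0.3,0.088,0,0.002,-0.02,0,0,0,0.088,0,0.002,-0.02,0,0,0,0.088,0,0.001,-0.02,0,0,0,0.088,0,0.001,-0.02,0,0,0,0.088,0,0.001,-0.02,0,0,0,0.088,0,0,-0.01,0,0,0,0.088,0,0,0,0,0,0,0.088]'; python3 to.py .5234 .3781 .0588 105.1
```

```text
time: 54.5
eef_pos: [0.5297, 0.3731, 0.1556]
eef_rot: [-3.141, 0.008, 1.819]
contact_force: [0.5, -0.4, -0.2]
opening: 0.0881
shift [-0.0063  0.005  -0.0518] rot [0.44 0.06 0.87] force [ 0.5 -0.4 -0.2] open 0.0881 t 54.5 q7 [-0.76 -0.29]
```

```bash
python3 -m jog '[-0.006,0.005,-0.005,0.5,-0.3,0.8,0.088,0,0,-0.015,0,0,0,0.088,0,0,-0.015,0,0,0,0.088,0,0,-0.007,0,0,0,0.088,0,0,0,0,0,0,0.088]'; python3 to.py .5234 .3781 .0588 105.1
```

```text
time: 55.12
eef_pos: [0.5235, 0.3791, 0.1118]
eef_rot: [3.133, -0.001, 1.835]
contact_force: [-0.9, -0.1, 0.0]
opening: 0.0877
shift [-0.0001 -0.001  -0.008 ] rot [-0.18  0.46 -0.02] force [-0.9 -0.1  0. ] open 0.0877 t 55.12 q7 [-0.76 -0.28]
```

```bash
python3 -m jog '[-0.0005,-0.001,-0.003,0,0,0,0.088,0,0,-0.004,0,0,0,0.088,0,0,-0.0015,0,0,0,0.088,0,0,0,0,0,0,0.088]'; python3 to.py .5234 .3781 .0588 105.1;  python3 -m jog '[-0.0005,0,0,0,0,0,0.05,0,0,0,0,0,0,0.05,0,0,0,0,0,0,0.05,0,0,0,0,0,0,0.05,0,0,0,0,0,0,0.05]' 15; python3 to.py .5234 .3781 .0588 105.1
```

```text
time: 55.62
eef_pos: [0.5237, 0.3782, 0.1035]
eef_rot: [3.131, -0.001, 1.834]
contact_force: [-0.4, -0.1, 0.2]
opening: 0.088
shift [-0.0003 -0.0001  0.0003] rot [-0.23  0.54 -0.  ] force [-0.4 -0.1  0.2] open 0.088 t 55.62 q7 [-0.76 -0.28]
time: 56.25
eef_pos: [0.5233, 0.3783, 0.1039]
eef_rot: [3.131, -0.002, 1.834]
contact_force: [-0.5, 0.4, -0.6]
opening: 0.0601
shift [ 0.0001 -0.0002 -0.0001] rot [-0.25  0.57 -0.  ] force [-0.5  0.4 -0.6] open 0.0601 t 56.25 q7 [-0.76 -0.28]
```

```bash
python3 -m jog '[0,0,0.01,0,0,0,0.05,0,0,0.03,0,0,0,0.05,0,0,0.04,0,0,0,0.05,0,0,0.04,0,0,0,0.05,0.005,-0.032,0,0,0,0,0.05,0.005,-0.032,0,0,0,0,0.05,0.005,-0.032,0,0,0,0,0.05,0.005,-0.032,0,0,0,0,0.05,0.005,-0.032,0,0,0,0,0.05,0.005,-0.032,0,0,0,0,0.05,0.005,-0.032,0,0,0,0,0.05,0.005,-0.032,0,0,0,0,0.05,0.005,-0.032,0,0,0,0,0.05,0.006,-0.03,0,0,0,0,0.05,0,0,0,0,0,0,0.05,0,0,0,0,0,0,0.05]' 15;  python3 to.py .5742 .0556 .060 105.2
```

```text
time: 58.25
eef_pos: [0.5735, 0.0506, 0.2367]
eef_rot: [3.124, -0.003, 1.835]
contact_force: [0.8, 0.8, -0.6]
opening: 0.0604
shift [ 0.0007  0.005  -0.1317] rot [-0.41  0.94  0.05] force [ 0.8  0.8 -0.6] open 0.0604 t 58.25 q7 [-0.2   0.18]
```

```bash
python3 -m jog '[0,0.004,-0.01,0,0.4,0,0.05,0,0,-0.02,0,0,0,0.05,0,0,-0.02,0,0,0,0.05,0,0,-0.02,0,0,0,0.05,0,0,-0.02,0,0,0,0.05,0,0,-0.01,0,0,0,0.05,0,0,0,0,0,0,0.05]' 15;  python3 to.py .5742 .0556 .0602 105.2
```

```text
time: 59.12
eef_pos: [0.5718, 0.0663, 0.1309]
eef_rot: [3.132, -0.011, 1.85]
contact_force: [-0.0, -0.5, -1.5]
opening: 0.0606
shift [ 0.0024 -0.0107 -0.0257] rot [-0.74  0.34 -0.77] force [-0.  -0.5 -1.5] open 0.0606 t 59.12 q7 [-0.21  0.18]
```

```bash
python3 -m jog '[0.0025,-0.0105,0,-0.5,0,-0.7,0.05,0,0,-0.008,0,0,0,0.05,0,0,-0.008,0,0,0,0.05,0,0,-0.003,0,0,0,0.05,0,0,0,0,0,0,0.05]' 15;  python3 to.py .5742 .0556 .0602 105.2
```

```text
time: 59.75
eef_pos: [0.5755, 0.0553, 0.1122]
eef_rot: [3.132, -0.002, 1.836]
contact_force: [0.0, 0.8, -1.1]
opening: 0.0604
shift [-0.0013  0.0003 -0.007 ] rot [-0.23  0.52 -0.01] force [ 0.   0.8 -1.1] open 0.0604 t 59.75 q7 [-0.2   0.18]
```

```bash
python3 -m jog '[-0.0015,0,-0.003,0,0,0,0.05,0,0,-0.003,0,0,0,0.05,0,0,-0.002,0,0,0,0.05,0,0,0,0,0,0,0.05]' 15;  python3 to.py .5742 .0556 .0602 105.2
```

```text
time: 60.25
eef_pos: [0.5743, 0.0554, 0.1055]
eef_rot: [3.13, -0.002, 1.836]
contact_force: [-0.1, -0.1, -1.4]
opening: 0.0606
shift [-0.0001  0.0002 -0.0003] rot [-0.25  0.59 -0.01] force [-0.1 -0.1 -1.4] open 0.0606 t 60.25 q7 [-0.2   0.18]
```

```bash
python3 -m jog '[0,0,0,0,0,0,0.088,0,0,0,0,0,0,0.088,0,0,0,0,0,0,0.088,0,0,0,0,0,0,0.088]'; python3 -m jog '[0,0,0.02,0,0,0,0.088,0,0,0.04,0,0,0,0.088,0,0,0.05,0,0,0,0.088,0,0,0.03,0,0,0,0.088,-0.0115,0.0205,0,0,0,6.9,0.088,-0.0115,0.0205,0,0,0,6.9,0.088,-0.0115,0.0205,0,0,0,6.9,0.088,-0.0115,0.0205,0,0,0,6.9,0.088,-0.0115,0.0205,0,0,0,6.9,0.088,-0.0115,0.0205,0,0,0,6.9,0.088,-0.0115,0.0205,0,0,0,6.9,0.088,-0.0115,0.0205,0,0,0,6.9,0.088,-0.0115,0.0205,0,0,0,6.9,0.088,-0.0115,0.0205,0,0,0,6.9,0.088,-0.0115,0.0205,0,0,0,6.9,0.088,-0.0115,0.0205,0,0,0,6.9,0.088,-0.01,0.02,0,0,0,5,0.088,0,0,0,0,0,0,0.088,0,0,0,0,0,0,0.088]'; python3 to.py .4252 .3216 .0637 194.9
```

```text
time: 60.75
eef_pos: [0.5747, 0.0555, 0.1054]
eef_rot: [3.13, -0.001, 1.836]
contact_force: [-0.1, -0.3, -0.1]
opening: 0.0877
time: 63.12
eef_pos: [0.4238, 0.3252, 0.2742]
eef_rot: [3.117, 0.021, -2.871]
contact_force: [-0.0, 0.0, -0.5]
opening: 0.0882
shift [ 0.0014 -0.0036 -0.1655] rot [-1.67  0.79 -0.6 ] force [-0.   0.  -0.5] open 0.0882 t 63.12 q7 [-0.52  0.8 ]
```

```bash
python3 -m jog '[0.0014,-0.0036,-0.01,-1.5,-0.3,-0.6,0.088,0,0.001,-0.02,0,0,0,0.088,0,0.001,-0.02,0,0,0,0.088,0,0.001,-0.02,0,0,0,0.088,0,0.001,-0.02,0,0,0,0.088,0,0.001,-0.02,0,0,0,0.088,0,0,0,0,0,0,0.088]'; python3 to.py .4252 .3216 .0637 194.9
```

```text
time: 64.0
eef_pos: [0.4287, 0.3186, 0.1573]
eef_rot: [-3.124, 0.017, -2.897]
contact_force: [-1.1, -0.4, 0.9]
opening: 0.088
shift [-0.0035  0.003  -0.0486] rot [0.71 1.22 0.89] force [-1.1 -0.4  0.9] open 0.088 t 64.0 q7 [-0.62  0.67]
```

```bash
python3 -m jog '[-0.0035,0.003,-0.005,0.7,0.1,0.9,0.088,0,0,-0.015,0,0,0,0.088,0,0,-0.015,0,0,0,0.088,0,0,-0.005,0,0,0,0.088,0,0,0,0,0,0,0.088]'; python3 to.py .4252 .3216 .0637 194.9
```

```text
time: 64.62
eef_pos: [0.4258, 0.3213, 0.1155]
eef_rot: [-3.137, 0.021, -2.882]
contact_force: [0.7, -0.5, 0.4]
opening: 0.0876
shift [-0.0006  0.0003 -0.0068] rot [-0.03  1.21  0.03] force [ 0.7 -0.5  0.4] open 0.0876 t 64.62 q7 [-0.65  0.65]
```

```bash
python3 -m jog '[-0.0005,0,-0.003,0,0,0,0.088,0,0,-0.003,0,0,0,0.088,0,0,-0.0015,0,0,0,0.088,0,0,0,0,0,0,0.088]'; python3 to.py .4252 .3216 .0637 194.9;  python3 -m jog '[-0.0003,0,0,0,0,0,0.05,0,0,0,0,0,0,0.05,0,0,0,0,0,0,0.05,0,0,0,0,0,0,0.05,0,0,0,0,0,0,0.05]' 15; python3 to.py .4252 .3216 .0637 194.9
```

```text
time: 65.12
eef_pos: [0.4257, 0.3216, 0.1082]
eef_rot: [-3.137, 0.022, -2.882]
contact_force: [0.9, -0.3, 0.3]
opening: 0.0877
shift [-0.0005  0.      0.0005] rot [-0.09  1.27  0.04] force [ 0.9 -0.3  0.3] open 0.0877 t 65.12 q7 [-0.65  0.64]
time: 65.75
eef_pos: [0.4255, 0.3217, 0.1084]
eef_rot: [-3.138, 0.022, -2.882]
contact_force: [0.2, -0.2, -0.9]
opening: 0.0621
shift [-0.0003 -0.0001  0.0003] rot [-0.12  1.29  0.05] force [ 0.2 -0.2 -0.9] open 0.0621 t 65.75 q7 [-0.66  0.64]
```

```bash
python3 -m jog '[0,0,0.01,0,0,0,0.05,0,0,0.03,0,0,0,0.05,0,0,0.04,0,0,0,0.05,0,0,0.04,0,0,0,0.05,0.01,-0.034,0,0,0,0,0.05,0.01,-0.034,0,0,0,0,0.05,0.01,-0.034,0,0,0,0,0.05,0.01,-0.034,0,0,0,0,0.05,0.01,-0.034,0,0,0,0,0.05,0.01,-0.034,0,0,0,0,0.05,0.01,-0.034,0,0,0,0,0.05,0.01,-0.034,0,0,0,0,0.05,0.01,-0.034,0,0,0,0,0.05,0.01,-0.034,0,0,0,0,0.05,0,0,0,0,0,0,0.05,0,0,0,0,0,0,0.05]' 15;  python3 to.py .527 -.0267 .0651 195.1
```

```text
time: 67.75
eef_pos: [0.5243, -0.0312, 0.2404]
eef_rot: [-3.135, 0.025, -2.881]
contact_force: [-0.4, 0.9, -2.0]
opening: 0.0624
shift [ 0.0027  0.0045 -0.1303] rot [-0.03  1.49  0.16] force [-0.4  0.9 -2. ] open 0.0624 t 67.75 q7 [0.22 1.36]
```

```bash
python3 -m jog '[0.0025,0.004,-0.01,0,0.2,0.1,0.05,0,0,-0.02,0,0,0,0.05,0,0,-0.02,0,0,0,0.05,0,0,-0.02,0,0,0,0.05,0,0,-0.015,0,0,0,0.05,0,0,0,0,0,0,0.05]' 15;  python3 to.py .527 -.0267 .0651 195.1
```

```text
time: 68.5
eef_pos: [0.5262, -0.0174, 0.1513]
eef_rot: [-3.141, 0.022, -2.865]
contact_force: [0.6, 0.3, -1.0]
opening: 0.0623
shift [ 0.0008 -0.0093 -0.0412] rot [-0.3   1.22 -0.74] force [ 0.6  0.3 -1. ] open 0.0623 t 68.5 q7 [0.12 1.26]
```

```bash
python3 -m jog '[0.001,-0.009,-0.005,-0.2,0,-0.7,0.05,0,0,-0.012,0,0,0,0.05,0,0,-0.01,0,0,0,0.05,0,0,-0.005,0,0,0,0.05,0,0,0,0,0,0,0.05]' 15;  python3 to.py .527 -.0267 .0651 195.1
```

```text
time: 69.12
eef_pos: [0.528, -0.0259, 0.1179]
eef_rot: [-3.137, 0.023, -2.877]
contact_force: [-0.4, 0.4, -1.1]
opening: 0.0623
shift [-0.001  -0.0008 -0.0078] rot [-0.11  1.32 -0.07] force [-0.4  0.4 -1.1] open 0.0623 t 69.12 q7 [0.1  1.23]
```

```bash
python3 -m jog '[-0.001,-0.001,-0.003,0,0,0,0.05,0,0,-0.003,0,0,0,0.05,0,0,-0.0025,0,0,0,0.05,0,0,0,0,0,0,0.05]' 15;  python3 to.py .527 -.0267 .0651 195.1
```

```text
time: 69.62
eef_pos: [0.5274, -0.0269, 0.1099]
eef_rot: [-3.137, 0.025, -2.877]
contact_force: [-0.8, -0.4, -0.4]
opening: 0.0622
shift [-0.0004  0.0002  0.0002] rot [-0.12  1.43 -0.07] force [-0.8 -0.4 -0.4] open 0.0622 t 69.62 q7 [0.09 1.23]
```

```bash
python3 -m jog '[0,0,0,0,0,0,0.088,0,0,0,0,0,0,0.088,0,0,0,0,0,0,0.088,0,0,0,0,0,0,0.088]'; python3 -m jog '[0,0,0.02,0,0,0,0.088,0,0,0.04,0,0,0,0.088,0.01,0,0.05,0,0.5,0,0.088,0.02,0,0.05,0,0.5,0,0.088,0.02,0,0.035,0,0.3,0.7,0.088,0,0,0,0,0,0.7,0.088,0,0,0,0,0,0,0.088,0,0,0,0,0,0,0.088]'; python3 to.py .5778 -.0304 .2609 196.6
python3 - <<'E'
from h import *
c=snap('wrist','w7'); im=cv2.imread('pics/w7.png'); k=3.3
im=cv2.resize(im[70:250,150:390],None,fx=k,fy=k,interpolation=cv2.INTER_CUBIC)
t=np.linspace(0,2*np.pi,90)
for x,y,z,r,rf,col in [(.6079,-.0809,.085,.0295,.024,(255,0,255)),(.5737,.0558,.073,.031,.028,(255,255,0)),(.5231,-.0261,.081,.0325,.027,(0,0,255))]:
    for zz,rr in ((z,r),(.014,rf)):
        q=(proj(c,np.c_[x+rr*np.cos(t),y+rr*np.sin(t),0*t+zz])-[150,70]+.5)*k-.5; cv2.polylines(im,[np.round(q*8).astype(int)],True,col,1,cv2.LINE_AA,3)
cv2.imwrite('pics/w7o.png',im)
for q,z in [('cup_bisque',.081),('cup_dark',.073),('cup_glazed',.085)]:
    for d in cams.look_for('wrist',q)[:1]:
        e=d['extent'];print(q,np.round(e,1),atz(c,(e[0]+e[2])/2,(e[1]+e[3])/2,z).round(4))
E
```

```text
time: 70.12
eef_pos: [0.528, -0.0268, 0.1101]
eef_rot: [-3.137, 0.026, -2.877]
contact_force: [0.5, -1.0, -0.4]
opening: 0.088
time: 71.12
eef_pos: [0.5751, -0.0273, 0.3089]
eef_rot: [3.139, -0.004, -2.851]
contact_force: [-0.7, -0.2, 1.1]
opening: 0.0881
shift [ 0.0027 -0.0031 -0.003 ] rot [-0.08 -0.28 -0.07] force [-0.7 -0.2  1.1] open 0.0881 t 71.12 q7 [0.25 1.47]
cup_bisque [235.6 101.4 304.  167.9] [ 0.5257 -0.0265  0.081 ]
cup_dark [298.6 163.4 357.2 223.5] [0.5688 0.0546 0.073 ]
cup_glazed [169.  155.9 233.4 225.4] [ 0.6018 -0.0789  0.085 ]
```

View pics/w7o.png

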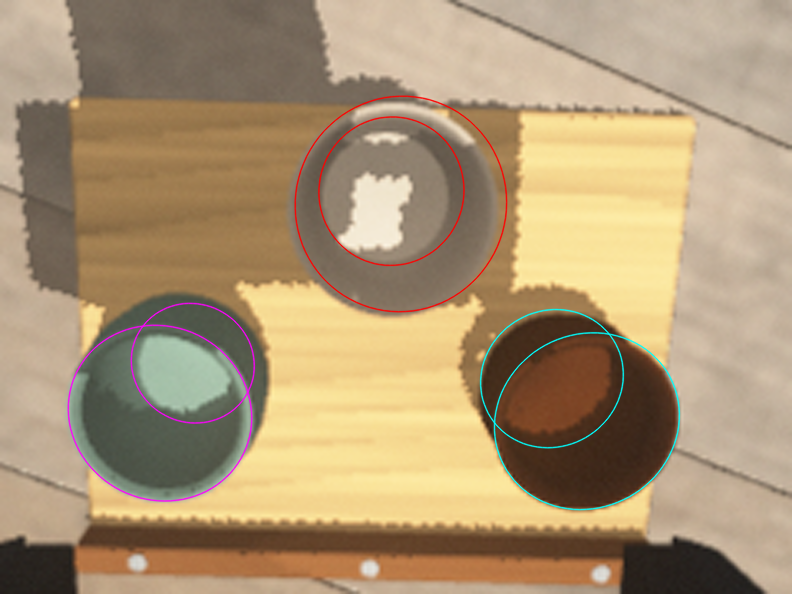

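Run:
```python
from h import *
import pickle
c2=pickle.load(open('w2.pkl','rb')); c7=cams.camera('wrist'); o7=cv2.imread('pics/w7.png')
# warp each view to a metric top-down map at rim height, then correlate the cup patch
def rect(c,im,x,y,z,s=.0005,h=.045):
    g=np.arange(-h,h,s); X,Y=np.meshgrid(x+g,y+g); p=proj(c,np.stack([X,Y,0*X+z],-1)).astype(np.float32); return cv2.remap(im,p[...,0],p[...,1],cv2.INTER_CUBIC)
def gr(a):
    a=cv2.GaussianBlur(cv2.cvtColor(a,cv2.COLOR_RGB2GRAY).astype(np.float32),(0,0),2); return cv2.magnitude(cv2.Sobel(a,5,1,0),cv2.Sobel(a,5,0,1))
for n,x,y,z,r in [('bisque',.5231,-.0261,.081,.0325),('dark',.5737,.0558,.073,.031),('green',.6079,-.0809,.085,.0295),('boardFR',.524,-.147,.014,None)]:
    out=[]
    for c in (c2,c7):
        m=gr(rect(c,c['pixels'],x,y,z))
        if r is None: out.append(m); continue
        best=None; G=np.arange(-.008,.0081,.0005); t=np.linspace(0,2*np.pi,180); sc=np.zeros((len(G),)*2)
        for i,dy in enumerate(G):
            for j,dx in enumerate(G):
                sc[i,j]=cv2.remap(m,((dx+.045+r*np.cos(t))/.0005).astype(np.float32)[None],((dy+.045+r*np.sin(t))/.0005).astype(np.float32)[None],1).clip(0,120).mean()
        i,j=np.unravel_index(sc.argmax(),sc.shape); out.append((round(x+G[j],4),round(y+G[i],4),round(sc.max(),1)))
    if r is None:
        d=cv2.phaseCorrelate(out[0],out[1]); print(n,np.array(d[0])*.5,'mm',d[1])
    else: print(n,out)
```

```text
bisque [(np.float64(0.5246), np.float64(-0.0251), np.float64(65.6)), (np.float64(0.5256), np.float64(-0.0271), np.float64(56.5))]
dark [(np.float64(0.5747), np.float64(0.0563), np.float64(90.7)), (np.float64(0.5747), np.float64(0.0558), np.float64(90.7))]
green [(np.float64(0.6084), np.float64(-0.0809), np.float64(62.9)), (np.float64(0.6074), np.float64(-0.0809), np.float64(63.4))]
boardFR [-0.91403625 -0.03423008] mm 0.06338893278145495
```

Run:
```python
from h import *
c=snap('top','t4'); a=c['pixels'][145:265,135:391,::-1]; cv2.imwrite('pics/t4c.png',cv2.resize(a,None,fx=3.1,fy=3.1,interpolation=cv2.INTER_CUBIC))
for q,z in [('sprig_mould',.072),('glaze_jar',.062),('stamp',.03)]:
    for d in cams.look_for('top',q)[:1]:
        e=d['extent'];print(q,np.round(e,1),round(d['conf'],2),atz(c,(e[0]+e[2])/2,(e[1]+e[3])/2,z).round(4))
```

```text
sprig_mould [345.  203.7 365.9 223.2] 0.65 [ 0.4843 -0.3241  0.072 ]
glaze_jar [249.6 237.  267.5 254.9] 0.51 [0.3727 0.0044 0.062 ]
```

View pics/t4c.png

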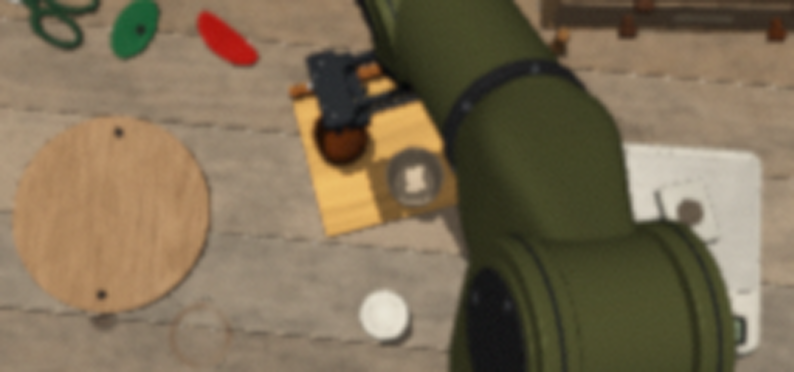

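```bash
python3 -c "
from bench import close_job; print(close_job())"
```

```text
the job is handed in; nothing more can be done
None
```

I handed the job in at about 71 s of the 152 s allowed. All three cups went onto the bat first. The mould then went onto the scale plate, hollow up, and the cups went back in the order green, dark, bisque.

**Cups:** In the last wrist view all three stood upright. The dark and green cups matched their starting places to about 1 mm. The bisque cup sits about 2–3 mm off, and I left it there because I judged the offset small and not worth another grasp.

**Mould:** I measured the plate centre at about (0.484, -0.329). A wrist view right after release put the mould at (0.481, -0.330), about 3 mm away. The last top view gave (0.484, -0.324), about 5 mm away, but the arm partly hid the mould there.

**Bystanders:** The glaze jar was found where it started. The network missed the stamp in the last top view. At its usual spot I saw only a small brown shape beside the chest, so I could not measure it.

**Robot:** The gripper was empty and about 0.3 m above the table at hand-in. The forces I read after each move stayed below about 3 N.

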